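Lay out handed hinge brackets and mark the board checked

ROBOT

A 6-joint arm with a two-finger parallel gripper is mounted at the origin on the work surface. World frame = base frame: x ahead of the robot, y to its left, z up, the work surface at z = 0. Lengths are in m, angles in rad, forces in N, time in s.
With the tool pointing down it reaches from about 0.375 to 0.975 m from the base axis. Payload 3.8 kg.
Tool frame: the origin (TCP) lies at the very end of the fingers, on their centre line; the grasp point (between the pads) lies 19 mm behind it (bot.pinch_z is the distance from the TCP to the grasp point, in m); x points along the fingers, y is the direction in which the jaws open and shut, and the axes are right-handed (so a half turn about x gives the same grasp; the last joint's range is limited). The gripper opens to 85 mm and grips with 20 to 120 N. Pads are 22 mm wide; open, the fingers measure 114 mm over their backs; the gripper's body (76 mm by 85 mm) begins 54 mm behind the grasp point. The pads swing forward as they close: fully open they stand 13 mm farther back than shut.
Start: joints at [1.116, 0.264, 1.604, -0, 1.274, -0.037], TCP at [0.274, 0.617, 0.231] pointing down, gripper open.
Joint ranges: [-2.63, 2.63], [-0.94, 2.18], [0.31, 2.57], [-1.31, 4.45], [0, 2.66], [-2.55, 2.55]. Speed limits (rad/s): [2.57, 2.57, 3.14, 3.14, 3.14, 3.14].

INTERFACE

Orientations are given as a rotation vector (axis times angle).
In Python, from workcell import monitor, imaging, finish_job, bot gives the robot as it stands.
- The arm moves only by the tool jog_arm, never from a script. Its argument "rows" is a list of rows, each a list of 7 numbers: the shift along the tool's x, y, z in m, then the turn, a rotation vector about the tool's x, y, z in rad, then the opening in per cent of the stroke, from 0 (shut) to 100 (fully open). A call has 1 to 20 rows; each row is the pose to reach, as a shift and turn from the pose measured when the call began, along the tool's axes at that moment; what a row does not reach only later rows make up. A row lasts 1/10 s, in which the tool goes at most 50 mm and 8.59 degrees, less where a joint would pass 70% of its speed; a pose out of reach is approached as far as the arm can. A call with a gripper value outside its range is refused whole. The fingers move at their own pace and stop on an object; "force" is the grip in N (left out, the last holds). Time passes only in rows, so rows that repeat a pose let the fingers close. It gives the time, the measured TCP pose, the force and the opening at its end, in the units of the state.
- monitor.read_state(): the state, without advancing time (a new reading comes with each control period).
- imaging.read_camera(name): name is "side" or "top"; returns the picture (420x560x3 uint8, blue, green, red); there is no depth.
- imaging.camera_params(name): a dict with "fx", "fy", "cx", "cy" (pixels), "T" (4x4, takes a point from camera to world coordinates). Camera axes: x right, y down, z forward; pixel columns grow to the right and rows downward; lengths in m; the calibration is good to about 2 mm. A picture is of the moment at which its call begins. camera_params takes no time and is no camera call.
- finish_job(): hands the job in, once; it reports no verdict.
The state is a dict: "time": time; "q": joint angles; "joint_vel": joint speeds; "joint_torque": joint torques, N m; "tool_pos": TCP position; "tcp_rot": TCP orientation; "wrist_force": force on the tool from outside, world axes, zero at the start; "torque": the same for the moment, N m; "width": opening from 0.0 (shut) to 1.0 (fully open).
Only numpy, scipy, OpenCV 4.12 (cv2) and the standard library are available. Lean on these libraries where they do the work, as an engineer would, in place of code of your own. Each camera call takes 0.05 s, during which the arm holds its last target. There are 200 camera calls.

TASK

Lay every yellow hinge bracket flat on a white silhouette of the blue board, one to a silhouette and matching its outline; turn over those that lie mirrored so that they match too. When all of them are laid, dip the bristles of the marking brush into the paint pot, then touch them lightly to the white top of the check tag on the board, and lay the brush back in its rest, lengthwise in both saddles. Leave the other things on the bench where they are, and put right any bracket that gets knocked out of place before you finish.

Things in the scene. Friction and masses are not known exactly. Their poses are not given: they have to be found in the camera images.
- bracket_a_mid (a point): Yellow plastic L bracket (None from the start = absent), 90 x 65 mm outline, bars 24 mm wide, 26 mm thick, about 0.1 kg, both faces look the same. Point: centre of the outline, mid thickness. x: long bar, heel to toe; the short bar runs from the heel in -y. Lying z up it reads as a letter L from above, as the silhouettes do; z down it is mirrored, like a J.
- bracket_a_heel (a point): Point in this bracket's corner (heel), mid thickness: 33 mm in -x and 20.5 mm in +y from its mid point, 12 mm inside both outer edges. The short bar's end face is 53 mm from it in -y, the long bar's 78 mm in +x.
- bracket_b_mid (a point): Yellow plastic L bracket (None from the start = absent), 90 x 65 mm outline, bars 24 mm wide, 26 mm thick, about 0.1 kg, both faces look the same. Point: centre of the outline, mid thickness. x: long bar, heel to toe; the short bar runs from the heel in -y. Lying z up it reads as a letter L from above, as the silhouettes do; z down it is mirrored, like a J.
- bracket_b_heel (a point): Point in this bracket's corner (heel), mid thickness: 33 mm in -x and 20.5 mm in +y from its mid point, 12 mm inside both outer edges. The short bar's end face is 53 mm from it in -y, the long bar's 78 mm in +x.
- bracket_c_mid (a point): Yellow plastic L bracket (None from the start = absent), 90 x 65 mm outline, bars 24 mm wide, 26 mm thick, about 0.1 kg, both faces look the same. Point: centre of the outline, mid thickness. x: long bar, heel to toe; the short bar runs from the heel in -y. Lying z up it reads as a letter L from above, as the silhouettes do; z down it is mirrored, like a J.
- bracket_c_heel (a point): Point in this bracket's corner (heel), mid thickness: 33 mm in -x and 20.5 mm in +y from its mid point, 12 mm inside both outer edges. The short bar's end face is 53 mm from it in -y, the long bar's 78 mm in +x.
- bracket_d_mid (a point): Yellow plastic L bracket (None from the start = absent), 90 x 65 mm outline, bars 24 mm wide, 26 mm thick, about 0.1 kg, both faces look the same. Point: centre of the outline, mid thickness. x: long bar, heel to toe; the short bar runs from the heel in -y. Lying z up it reads as a letter L from above, as the silhouettes do; z down it is mirrored, like a J.
- bracket_d_heel (a point): Point in this bracket's corner (heel), mid thickness: 33 mm in -x and 20.5 mm in +y from its mid point, 12 mm inside both outer edges. The short bar's end face is 53 mm from it in -y, the long bar's 78 mm in +x.
- bracket_e_mid (a point): Yellow plastic L bracket (None from the start = absent), 90 x 65 mm outline, bars 24 mm wide, 26 mm thick, about 0.1 kg, both faces look the same. Point: centre of the outline, mid thickness. x: long bar, heel to toe; the short bar runs from the heel in -y. Lying z up it reads as a letter L from above, as the silhouettes do; z down it is mirrored, like a J.
- bracket_e_heel (a point): Point in this bracket's corner (heel), mid thickness: 33 mm in -x and 20.5 mm in +y from its mid point, 12 mm inside both outer edges. The short bar's end face is 53 mm from it in -y, the long bar's 78 mm in +x.
- board: Fixed blue board, 280 (x) x 285 (y, -105 to +180) x 6 mm. Origin on the bench, axes along its edges. Four white L silhouettes on top, centred at board x = -65 or 65, y = -52.5 or 52.5 mm; long bar heel to toe along +x, short bar along -y. A well laid bracket: mid point over a centre, 19 mm above the bench, its axes along the board's. Any bracket on any silhouette.
- tag: Fixed check tag on the board's +y end: a 70 (x) x 50 (y) x 12 mm red block with a white top. Origin at the centre of its underside, 6 mm above the bench.
- tag_top (a point): Centre of the white top of the check tag (18 mm above the bench).
- rest: Fixed aluminium brush rest: base 130 (x, -90 to +40) x 50 (y) x 6 mm; two 12 mm thick saddles at x = -70 and +20 mm, 50 mm wide, each with a slot 30 mm wide, its floor 35 mm and its rim 52 mm above the bench; 78 mm free between them. Origin: on the bench. The brush starts in it along x, bristles to +x.
- brush: Loose marking brush, 175 mm long, 40 g: square wooden handle 16 x 16 mm from x = -87 to +37 mm, flat black bristle block 16 mm (y) x 10 mm (z) out to x = +87 mm; stiff. Origin on its axis, at the middle of its length; centre of mass near x = -8 mm; 43 mm above the bench when it lies in the rest.
- brush_tip (a point): End of the bristles, on the brush's axis, 87.5 mm from the origin towards +x.
- pot: Fixed round steel paint pot, open at the top, 50 mm high, 100 mm outside and 92 mm inside at the mouth, 6 mm floor, red inside. Origin: underside centre.
- pot_rim (a point): Centre of the pot's mouth, 50 mm above the bench.
- meter: Bystander: white handheld meter, 150 x 72 x 32 mm, loose. Leave it alone. Origin: underside, about its middle.
- pliers: Bystander: red-handled pliers, about 150 mm long, 12 mm high, loose. Leave it alone. Origin: underside, about its middle.
- spool: Bystander: solder spool, 48 mm across, 34 mm high, loose. Leave it alone. Origin: underside, about its middle.
- screwdriver: Bystander: orange screwdriver, 180 mm long, loose. Leave it alone. Origin: underside, about its middle.
- tape: Bystander: blue tape roll, 80 mm across, 22 mm high, loose. Leave it alone. Origin: underside, about its middle.

How it is judged:
On the way, in this order (a step that is already met when the one before it is completed fails the run):
1. every bracket present lies on a silhouette, matching it (angle between each of bracket_a_mid, bracket_b_mid, bracket_c_mid, bracket_d_mid, bracket_e_mid's own z axis and vertical below 0.2 rad and z of bracket_a_mid in the frame of board between 0.012 and 0.026 m and ((x of bracket_a_mid in the frame of board between -0.078 and -0.052 m and y of bracket_a_mid in the frame of board between -0.0655 and -0.0395 m and x of bracket_a_heel in the frame of board between -0.111 and -0.085 m and y of bracket_a_heel in the frame of board between -0.045 and -0.019 m) or (x of bracket_a_mid in the frame of board between -0.078 and -0.052 m and y of bracket_a_mid in the frame of board between 0.0395 and 0.0655 m and x of bracket_a_heel in the frame of board between -0.111 and -0.085 m and y of bracket_a_heel in the frame of board between 0.06 and 0.086 m) or (x of bracket_a_mid in the frame of board between 0.052 and 0.078 m and y of bracket_a_mid in the frame of board between -0.0655 and -0.0395 m and x of bracket_a_heel in the frame of board between 0.019 and 0.045 m and y of bracket_a_heel in the frame of board between -0.045 and -0.019 m) or (x of bracket_a_mid in the frame of board between 0.052 and 0.078 m and y of bracket_a_mid in the frame of board between 0.0395 and 0.0655 m and x of bracket_a_heel in the frame of board between 0.019 and 0.045 m and y of bracket_a_heel in the frame of board between 0.06 and 0.086 m)) and z of bracket_b_mid in the frame of board between 0.012 and 0.026 m and ((x of bracket_b_mid in the frame of board between -0.078 and -0.052 m and y of bracket_b_mid in the frame of board between -0.0655 and -0.0395 m and x of bracket_b_heel in the frame of board between -0.111 and -0.085 m and y of bracket_b_heel in the frame of board between -0.045 and -0.019 m) or (x of bracket_b_mid in the frame of board between -0.078 and -0.052 m and y of bracket_b_mid in the frame of board between 0.0395 and 0.0655 m and x of bracket_b_heel in the frame of board between -0.111 and -0.085 m and y of bracket_b_heel in the frame of board between 0.06 and 0.086 m) or (x of bracket_b_mid in the frame of board between 0.052 and 0.078 m and y of bracket_b_mid in the frame of board between -0.0655 and -0.0395 m and x of bracket_b_heel in the frame of board between 0.019 and 0.045 m and y of bracket_b_heel in the frame of board between -0.045 and -0.019 m) or (x of bracket_b_mid in the frame of board between 0.052 and 0.078 m and y of bracket_b_mid in the frame of board between 0.0395 and 0.0655 m and x of bracket_b_heel in the frame of board between 0.019 and 0.045 m and y of bracket_b_heel in the frame of board between 0.06 and 0.086 m)) and z of bracket_c_mid in the frame of board between 0.012 and 0.026 m and ((x of bracket_c_mid in the frame of board between -0.078 and -0.052 m and y of bracket_c_mid in the frame of board between -0.0655 and -0.0395 m and x of bracket_c_heel in the frame of board between -0.111 and -0.085 m and y of bracket_c_heel in the frame of board between -0.045 and -0.019 m) or (x of bracket_c_mid in the frame of board between -0.078 and -0.052 m and y of bracket_c_mid in the frame of board between 0.0395 and 0.0655 m and x of bracket_c_heel in the frame of board between -0.111 and -0.085 m and y of bracket_c_heel in the frame of board between 0.06 and 0.086 m) or (x of bracket_c_mid in the frame of board between 0.052 and 0.078 m and y of bracket_c_mid in the frame of board between -0.0655 and -0.0395 m and x of bracket_c_heel in the frame of board between 0.019 and 0.045 m and y of bracket_c_heel in the frame of board between -0.045 and -0.019 m) or (x of bracket_c_mid in the frame of board between 0.052 and 0.078 m and y of bracket_c_mid in the frame of board between 0.0395 and 0.0655 m and x of bracket_c_heel in the frame of board between 0.019 and 0.045 m and y of bracket_c_heel in the frame of board between 0.06 and 0.086 m)) and z of bracket_d_mid in the frame of board between 0.012 and 0.026 m and ((x of bracket_d_mid in the frame of board between -0.078 and -0.052 m and y of bracket_d_mid in the frame of board between -0.0655 and -0.0395 m and x of bracket_d_heel in the frame of board between -0.111 and -0.085 m and y of bracket_d_heel in the frame of board between -0.045 and -0.019 m) or (x of bracket_d_mid in the frame of board between -0.078 and -0.052 m and y of bracket_d_mid in the frame of board between 0.0395 and 0.0655 m and x of bracket_d_heel in the frame of board between -0.111 and -0.085 m and y of bracket_d_heel in the frame of board between 0.06 and 0.086 m) or (x of bracket_d_mid in the frame of board between 0.052 and 0.078 m and y of bracket_d_mid in the frame of board between -0.0655 and -0.0395 m and x of bracket_d_heel in the frame of board between 0.019 and 0.045 m and y of bracket_d_heel in the frame of board between -0.045 and -0.019 m) or (x of bracket_d_mid in the frame of board between 0.052 and 0.078 m and y of bracket_d_mid in the frame of board between 0.0395 and 0.0655 m and x of bracket_d_heel in the frame of board between 0.019 and 0.045 m and y of bracket_d_heel in the frame of board between 0.06 and 0.086 m)) and z of bracket_e_mid in the frame of board between 0.012 and 0.026 m and ((x of bracket_e_mid in the frame of board between -0.078 and -0.052 m and y of bracket_e_mid in the frame of board between -0.0655 and -0.0395 m and x of bracket_e_heel in the frame of board between -0.111 and -0.085 m and y of bracket_e_heel in the frame of board between -0.045 and -0.019 m) or (x of bracket_e_mid in the frame of board between -0.078 and -0.052 m and y of bracket_e_mid in the frame of board between 0.0395 and 0.0655 m and x of bracket_e_heel in the frame of board between -0.111 and -0.085 m and y of bracket_e_heel in the frame of board between 0.06 and 0.086 m) or (x of bracket_e_mid in the frame of board between 0.052 and 0.078 m and y of bracket_e_mid in the frame of board between -0.0655 and -0.0395 m and x of bracket_e_heel in the frame of board between 0.019 and 0.045 m and y of bracket_e_heel in the frame of board between -0.045 and -0.019 m) or (x of bracket_e_mid in the frame of board between 0.052 and 0.078 m and y of bracket_e_mid in the frame of board between 0.0395 and 0.0655 m and x of bracket_e_heel in the frame of board between 0.019 and 0.045 m and y of bracket_e_heel in the frame of board between 0.06 and 0.086 m))), for 0.3 s.
2. the bristle end is dipped in the pot, below its rim (horizontal distance between brush_tip and pot_rim below 0.043 m and z of brush_tip in the frame of pot_rim between -0.05 and -0.01 m), for 0.15 s.
3. the bristles touch the white top of the check tag (contact force between brush and tag above 0.2 N and distance between brush_tip and tag_top below 0.035 m), for 0.05 s.
At the end, for the whole second after the job is handed in: Every bracket lies still and flat on a silhouette, correct face up, its mid and heel points within 13 mm (board x and y) of where they belong; the brush lies still in both saddles, centred within 30 mm and along the rest within 0.2 rad, either way round (all of step 1 and horizontal distance between brush and rest below 0.03 m and z of brush in the frame of rest between 0.038 and 0.048 m and angle between the x axis of brush and the x axis of rest, either way round below 0.2 rad and linear speed of each of bracket_a, bracket_b, bracket_c, bracket_d, bracket_e, brush below 0.01 m/s); the robot touches nothing.
It fails at once if a bystander (meter, pliers, spool, screwdriver or tape roll) is shifted by more than 50 mm (distance of any of meter, pliers, spool, screwdriver, tape from where it was at the start of the episode above 0.05 m).
Of bracket_a, bracket_b, bracket_e only 1 to 2 are there at a start; the rules pass over those that are not, and their reading is None.
At some moment in a run one of bracket_a, bracket_b, bracket_c, bracket_d, bracket_e may be knocked a few centimetres aside while the robot is not near it.
It also fails if it takes over 210 s, if anything falls off the work surface, if the arm or the gripper's body presses on something with over 40 N, if the wrist force passes 120 N, or if a joint passes its speed limit or range.

## Working session

There is one attempt and no reset: what is moved stays moved. The work goes in short steps, Python scripts to look and compute and a tool call to move; the robot and the scene stay as the last step left them, time stands still between calls to the robot, and variables do not carry over. Pictures are saved under pics/ and viewed, about 12 in all and at most 16, crops included, and the job is handed in when it is done.

Besides the shell and the picture viewer there is one more tool, called after "Emit:" in YAML: its name, and indented under it one key for each argument. jog_arm: Moves the arm, as the interface text tells. Its arguments: {"type":"object","properties":{"rows":{"type":"array","items":{"type":"array","items":{"type":"number"}}},"force":{"type":"number"}},"required":["rows"]}

```bash
ls && mkdir -p pics && python3 - <<'E'
from workcell import monitor, imaging, bot
import cv2, numpy as np
print(monitor.read_state()); print(bot.pinch_z)
for n in("top","side"):
    im=imaging.read_camera(n); cv2.imwrite(f"pics/{n}0.png",im)
    p=imaging.camera_params(n); print(n,{k:np.round(v,4).tolist() for k,v in p.items()})
E
```

```text
pics
{'time': 0.0, 'q': array([ 1.11608986e+00,  2.64797656e-01,  1.60540762e+00,  2.89532643e-05,
        1.27367513e+00, -3.68764253e-02]), 'joint_vel': array([-1.34600119e-04, -7.82613595e-04,  8.22003965e-05, -1.43709692e-03,
        7.67463820e-04, -5.20703831e-04]), 'joint_torque': array([ 1.73451022e-03, -5.15108228e+01, -3.67316830e+01, -1.12822818e-04,
        1.27848750e-02,  2.32616196e-05]), 'tool_pos': array([0.27355325, 0.61627499, 0.22991387]), 'tcp_rot': array([ 0.32601533,  1.5464208 , -0.32951143]), 'wrist_force': array([-0.41727066, -0.99474178, -0.32475114]), 'torque': array([ 0.01000353,  0.01586488, -0.02703344]), 'width': 0.9945308608157777}
0.0187
top {'fx': 381.828, 'fy': 381.828, 'cx': 276.8406, 'cy': 205.9158, 'T': [[-0.0139, -0.9806, 0.1956, 0.3727], [-0.9996, 0.0186, 0.0222, 0.1], [-0.0254, -0.1952, -0.9804, 0.9296], [0.0, 0.0, 0.0, 1.0]]}
side {'fx': 401.0037, 'fy': 401.0037, 'cx': 282.1356, 'cy': 214.3464, 'T': [[0.8846, -0.2246, 0.4088, 0.1201], [-0.4663, -0.4474, 0.7632, -0.6838], [0.0114, -0.8657, -0.5005, 0.5708], [0.0, 0.0, 0.0, 1.0]]}
```

View pics/top0.png

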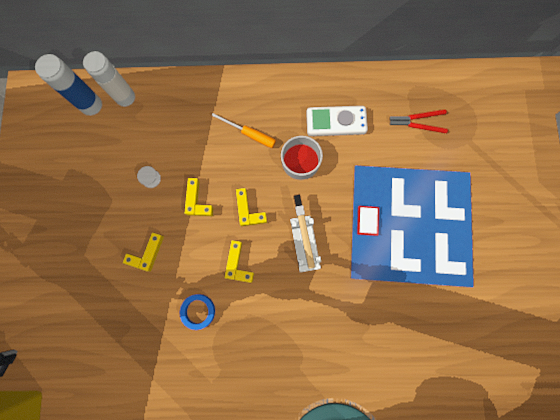

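View pics/side0.png

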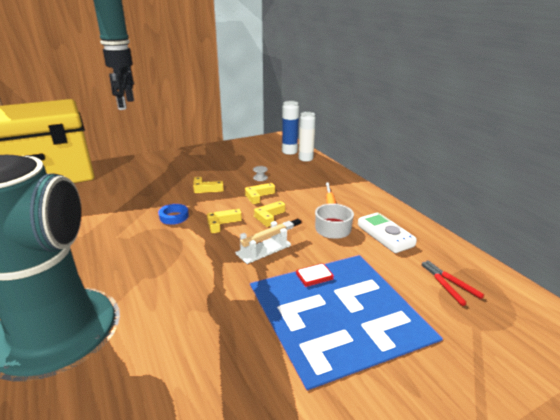

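The top view shows four brackets: three read as L at (198,197), (250,207) and (238,262), and one reads as a J at (143,252). The board is at (413,226), the pot at (301,157) and the brush rest at (306,238). The toolbox and bottles are only background. I'll enlarge this to measure.

```bash
cat > h.py <<'E'
import numpy as np, cv2
from workcell import monitor, imaging, bot
from scipy.spatial.transform import Rotation as R
def grab(n,tag=None):
    im=imaging.read_camera(n)
    if tag: cv2.imwrite(f"pics/{tag}.png",im)
    return im
def ray(n,uv,z):
    p=imaging.camera_params(n);T=np.array(p["T"]);uv=np.atleast_2d(np.asarray(uv,float))
    d=np.c_[(uv[:,0]-p["cx"])/p["fx"],(uv[:,1]-p["cy"])/p["fy"],np.ones(len(uv))]@T[:3,:3].T
    return T[:3,3]+d*((z-T[2,3])/d[:,2])[:,None]
def proj(n,P):
    p=imaging.camera_params(n);T=np.array(p["T"]);c=(np.atleast_2d(P)-T[:3,3])@T[:3,:3]
    return np.c_[c[:,0]/c[:,2]*p["fx"]+p["cx"],c[:,1]/c[:,2]*p["fy"]+p["cy"]]
def mask(im,lo,hi):
    return cv2.inRange(cv2.cvtColor(im,cv2.COLOR_BGR2HSV),np.array(lo),np.array(hi))
def blobs(m,amin=40):
    cs,_=cv2.findContours(m,cv2.RETR_EXTERNAL,cv2.CHAIN_APPROX_NONE)
    return [c for c in cs if cv2.contourArea(c)>amin]
E
python3 - <<'E'
from h import *
t=cv2.imread("pics/top0.png"); s=cv2.imread("pics/side0.png")
a=cv2.resize(t[165:345,110:275],None,fx=4,fy=4,interpolation=cv2.INTER_CUBIC)[:600]
b=cv2.resize(t[165:285,270:340],None,fx=2,fy=2,interpolation=cv2.INTER_CUBIC)
cv2.imwrite("pics/crop1.png",cv2.resize(t[170:290,115:275],(800,600),interpolation=cv2.INTER_CUBIC))
hsv=cv2.cvtColor(t,cv2.COLOR_BGR2HSV)
m=mask(t,(22,120,70),(35,255,255)); 
for c in blobs(m):
    (x,y),_,_=cv2.minAreaRect(c)
    z=np.zeros_like(m); cv2.drawContours(z,[c],-1,255,-1)
    v=hsv[...,2][(z>0)&(m>0)]
    print(round(x),round(y),cv2.contourArea(c),np.percentile(v,[5,20,40,60,80,95]))
m=mask(t,(0,0,200),(180,40,255))
for c in blobs(m):
    r=cv2.minAreaRect(c); 
    q=ray("top",c[:,0],.006); rw=cv2.minAreaRect(q[:,:2].astype(np.float32)*1000)
    print("white",np.round(r[0]),np.round(rw[0],1),np.round(rw[1],1),round(rw[2],1))
m=mask(t,(100,120,60),(120,255,255))
for c in blobs(m,500):
    q=ray("top",c[:,0],.006); rw=cv2.minAreaRect(q[:,:2].astype(np.float32)*1000)
    print("blue",np.round(rw[0],1),np.round(rw[1],1),round(rw[2],1))
E
```

```text
20 405 1101.0 [ 91.  93. 100. 111. 113. 114.]
241 261 548.0 [162.  191.4 205.  232.  244.  251. ]
143 249 599.0 [135. 163. 193. 198. 201. 205.]
251 206 517.5 [177.05 221.2  243.   245.   248.   254.  ]
198 196 551.0 [125.  204.4 237.  244.  248.  254. ]
white [450. 254.] [ 434.2 -289.8] [68.5 96.3] 86.3
white [406. 250.] [ 443.2 -185.1] [68.3 96.3] 85.9
white [297. 234.] [485.6  73.6] [30.4 19.9] 8.2
white [311. 235.] [484.4  39.9] [42.8 11.9] 9.6
white [368. 220.] [ 517.4 -101.9] [41.3 61.7] 86.8
white [300. 210.] [544.4  65.3] [17.2 22.5] 88.9
white [450. 200.] [ 563.8 -301.6] [69.6 95. ] 84.6
white [406. 198.] [ 573.  -196.6] [67.8 96.1] 85.9
white [336. 120.] [780.6 -34.6] [ 73.1 151.3] 0.4
blue [306.6 312.2] [80.6 77.2] 89.3
blue [ 506.6 -205.2] [283.3 277.6] 85.1
blue [871.3 643.9] [95. 64.] 47.5
```

View pics/crop1.png

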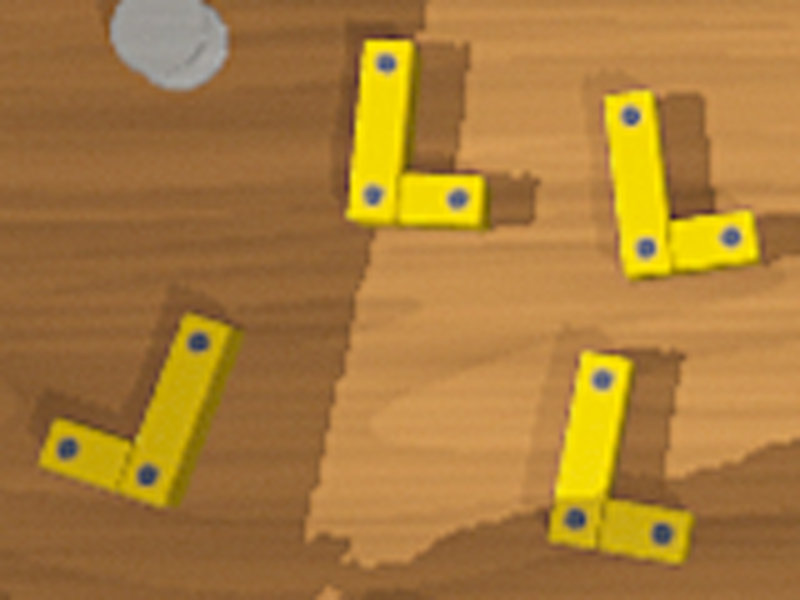

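```bash
cat >> h.py <<'E'
def dots(im,n="top",z=.026):
    """per yellow bracket: screw heads -> world heel, toe, short end"""
    m=mask(im,(22,100,60),(38,255,255)); out=[]
    for c in blobs(m,250):
        if c[:,0,1].max()>350: continue
        f=np.zeros_like(m); cv2.drawContours(f,[c],-1,255,-1)
        f=cv2.erode(f,np.ones((3,3)))
        hsv=cv2.cvtColor(im,cv2.COLOR_BGR2HSV)
        sat=hsv[...,1].astype(float); w=np.clip(1-sat/190,0,1); w[(hsv[...,0]>60)&(f>0)]=1; w[f==0]=0
        k,lab=cv2.connectedComponents((w>0.05).astype(np.uint8))
        P=[]
        for i in range(1,k):
            g=lab==i
            if w[g].sum()<1.2: continue
            ys,xs=np.nonzero(g); P.append((np.average(xs,weights=w[g]),np.average(ys,weights=w[g])))
        out.append((np.array(cv2.minAreaRect(c)[0]),np.array(P)))
    return out
def bracket(P,n="top",z=.026):
    Q=ray(n,P,z)[:,:2]; D=np.linalg.norm(Q[:,None]-Q[None],axis=2)
    i=np.unravel_index(D.argmax(),D.shape); h=[k for k in range(3) if k not in i][0]
    t,s=sorted(i,key=lambda k:-D[h,k])
    l=Q[t]-Q[h]; sh=Q[s]-Q[h]; mir=l[0]*sh[1]-l[1]*sh[0]>0
    u=l/np.linalg.norm(l); v=np.array([u[1],-u[0]])*(-1 if mir else 1)
    mid=Q[h]+u*.033+v*.0205
    return dict(heel=Q[h],mid=mid,u=u,yaw=np.degrees(np.arctan2(u[1],u[0])),L=np.linalg.norm(l),S=np.linalg.norm(sh),mir=bool(mir))
E
python3 - <<'E'
from h import *
print([d for d in dir(bot) if d[0]!='_'])
t=cv2.imread("pics/top0.png")
for c,P in dots(t):
    print(np.round(c),np.round(P,1).tolist())
    if len(P)==3: print({k:np.round(v,3) for k,v in bracket(P).items()})
m=mask(t,(8,60,120),(22,190,255))
# brush: bristles dark; wood axis within ROI
roi=cv2.cvtColor(t,cv2.COLOR_BGR2HSV)[190:275,285:325]
cv2.imwrite("pics/crop2.png",cv2.resize(t[130:280,270:345],(400,800),interpolation=cv2.INTER_CUBIC)[:800])
s=monitor.read_state(); print(R.from_rotvec(s["tcp_rot"]).as_matrix().round(3))
E
```

```text
['MotionError', 'pinch_z']
[241. 261.] [[235.0, 245.5], [229.7, 273.3], [247.0, 276.3]]Traceback (most recent call last):
  File "<stdin>", line 6, in <module>
    return _wrapfunc(a, 'round', decimals=decimals, out=out)
    return _wrapit(obj, method, *args, **kwds)
    result = getattr(arr, method)(*args, **kwds)
numpy._core._exceptions._UFuncOutputCastingError: Cannot cast ufunc 'multiply' output from dtype('float64') to dtype('bool') with casting rule 'same_kind'
```

```bash
cat >> h.py <<'E'
def Rdown(jaw_deg,R0=None):
    a=np.radians(jaw_deg); best=None
    for s in (1,-1):
        x=np.array([0,0,-1.]); y=s*np.array([np.cos(a),np.sin(a),0]); M=np.c_[x,y,np.cross(x,y)]
        r=R.from_matrix(M)
        if R0 is None: return r
        if best is None or (R0.inv()*r).magnitude()<(R0.inv()*best).magnitude(): best=r
    return best
def plan(wps):
    """wps: (pos, Rotation) world -> tool shift + rotvec from present pose"""
    s=monitor.read_state(); R0=R.from_rotvec(s["tcp_rot"]); p0=s["tool_pos"]
    print("t",round(s["time"],2),"pos",p0.round(4),"q",s["q"].round(2),"w",round(s["width"],3),"F",s["wrist_force"].round(1))
    for p,r in wps:
        if r is None: r=R0
        print("  row",R0.inv().apply(np.asarray(p)-p0).round(3).tolist(),(R0.inv()*r).as_rotvec().round(3).tolist())
def cur(): return R.from_rotvec(monitor.read_state()["tcp_rot"])
SIL=dict(nn=(.4342,-.2898),np=(.4432,-.1851),pn=(.5638,-.3016),pp=(.573,-.1966))
E
python3 - <<'E'
from h import *
t=cv2.imread("pics/top0.png")
for c,P in dots(t):
    print(np.round(c),np.round(P,1).tolist())
    if len(P)==3: print({k:np.round(v,3) if k!='mir' else v for k,v in bracket(P).items()})
cv2.imwrite("pics/crop2.png",cv2.resize(t[130:280,270:345],(300,600),interpolation=cv2.INTER_CUBIC))
print(cur().as_matrix().round(3))
b=bracket(dots(t)[2][1]); g=b["heel"]+.030*b["u"]
print(g); r=Rdown(b["yaw"]+90,cur()); plan([((*g,.12),r),((*g,.005),r)])
E
```

```text
[241. 261.] [[235.0, 245.5], [229.7, 273.3], [247.0, 276.3]]
{'heel': array([0.394, 0.233]), 'mid': array([0.423, 0.207]), 'u': array([ 0.983, -0.182]), 'yaw': np.float64(-10.482), 'L': np.float64(0.066), 'S': np.float64(0.041), 'mir': False}
[143. 249.] [[154.2, 238.0], [128.0, 259.2], [144.0, 264.6]]
{'heel': array([0.417, 0.436]), 'mid': array([0.455, 0.445]), 'u': array([ 0.948, -0.32 ]), 'yaw': np.float64(-18.633), 'L': np.float64(0.066), 'S': np.float64(0.041), 'mir': True}
[251. 206.] [[240.7, 192.7], [260.8, 216.9], [243.8, 219.1]]
{'heel': array([0.522, 0.2  ]), 'mid': array([0.557, 0.184]), 'u': array([0.993, 0.119]), 'yaw': np.float64(6.843), 'L': np.float64(0.066), 'S': np.float64(0.041), 'mir': False}
[198. 196.] [[191.7, 182.1], [189.2, 208.6], [206.1, 209.3]]
{'heel': array([0.55 , 0.333]), 'mid': array([0.582, 0.311]), 'u': array([ 0.998, -0.064]), 'yaw': np.float64(-3.69), 'L': np.float64(0.066), 'S': np.float64(0.041), 'mir': False}
[[-0.001  0.406  0.914]
 [-0.002  0.914 -0.406]
 [-1.    -0.002 -0.   ]]
[0.55191358 0.2038511 ]
t 0.1 pos [0.2736 0.6163 0.2301] q [ 1.12  0.26  1.61 -0.    1.27 -0.04] w 1.0 F [-0.2 -0.7  0.1]
  row [0.111, -0.264, 0.422] [-0.537, -0.001, 0.002]
  row [0.226, -0.264, 0.422] [-0.537, -0.001, 0.002]
```

View pics/crop2.png

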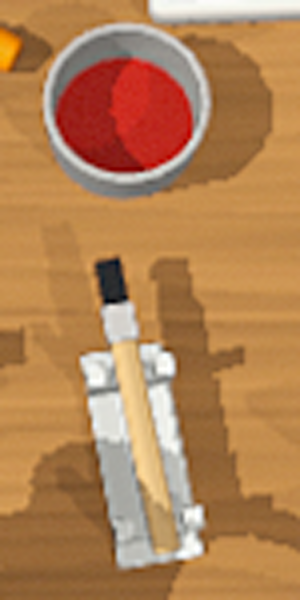

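Emit:
jog_arm:
  rows:
    - [0.111,-0.264,0.422,-0.537,0,0,60]
    - [0.111,-0.264,0.422,-0.537,0,0,60]
    - [0.111,-0.264,0.422,-0.537,0,0,60]
    - [0.111,-0.264,0.422,-0.537,0,0,60]
    - [0.111,-0.264,0.422,-0.537,0,0,60]
    - [0.111,-0.264,0.422,-0.537,0,0,60]
    - [0.111,-0.264,0.422,-0.537,0,0,60]
    - [0.111,-0.264,0.422,-0.537,0,0,60]
    - [0.111,-0.264,0.422,-0.537,0,0,60]
    - [0.111,-0.264,0.422,-0.537,0,0,60]
    - [0.111,-0.264,0.422,-0.537,0,0,60]
    - [0.111,-0.264,0.422,-0.537,0,0,60]
  force: 40

```text
time: 1.3
tool_pos: [0.5522, 0.2017, 0.1184]
tcp_rot: [-0.093, 1.572, 0.089]
wrist_force: [-0.5, 1.1, -0.6]
width: 0.599
```

```bash
python3 - <<'E'
from h import *
b=bracket(dots(cv2.imread("pics/top0.png"))[2][1]); g=b["heel"]+.030*b["u"]
r=Rdown(b["yaw"]+90,cur()); plan([((*g,.12),r),((*g,.005),r)])
E
```

```text
t 1.3 pos [0.5522 0.2017 0.1184] q [ 0.31  0.2   1.9  -0.    1.04 -1.38] w 0.599 F [-0.5  1.1 -0.6]
  row [-0.002, 0.002, -0.0] [-0.004, -0.003, 0.002]
  row [0.113, 0.002, 0.0] [-0.004, -0.003, 0.002]
```

Emit:
jog_arm:
  rows:
    - [0.05,0.002,0,0,0,0,60]
    - [0.1,0.002,0,0,0,0,60]
    - [0.113,0.002,0,0,0,0,60]
    - [0.113,0.002,0,0,0,0,60]
    - [0.113,0.002,0,0,0,0,15]
    - [0.113,0.002,0,0,0,0,15]
    - [0.113,0.002,0,0,0,0,15]
    - [0.113,0.002,0,0,0,0,15]
    - [0.113,0.002,0,0,0,0,15]
    - [0.06,0.002,0,0,0,0,15]
    - [0.013,0.002,0,0,0,0,15]
    - [0,0.002,0,0,0,0,15]
    - [0,0.002,0,0,0,0,15]
  force: 40

```text
time: 2.6
tool_pos: [0.555, 0.2046, 0.1231]
tcp_rot: [-0.091, 1.564, 0.091]
wrist_force: [-0.4, -0.5, -2.0]
width: 0.274
```

```bash
cat >> h.py <<'E'
def place(k,grasp=.03,z=.012,up=.12,flip=0):
    """waypoints for long bar grasped `grasp` from heel, laid on silhouette k"""
    u=np.array([np.cos(np.radians(-5.06)),np.sin(np.radians(-5.06))]); v=np.array([u[1],-u[0]])
    g=np.array(SIL[k])-.033*u-.0205*v+grasp*u
    r=Rdown(-5.06+90,cur()); plan([((*g,up),r),((*g,z),r)])
E
python3 - <<'E'
from h import *
place("pn")
E
```

```text
t 2.6 pos [0.555  0.2046 0.1231] q [ 0.31  0.19  1.9  -0.    1.04 -1.37] w 0.274 F [-0.4 -0.5 -2. ]
  row [0.003, -0.483, -0.048] [0.204, 0.005, -0.0]
  row [0.111, -0.483, -0.049] [0.204, 0.005, -0.0]
```

Emit:
jog_arm:
  rows:
    - [0.003,-0.483,-0.048,0.204,0,0,15]
    - [0.003,-0.483,-0.048,0.204,0,0,15]
    - [0.003,-0.483,-0.048,0.204,0,0,15]
    - [0.003,-0.483,-0.048,0.204,0,0,15]
    - [0.003,-0.483,-0.048,0.204,0,0,15]
    - [0.003,-0.483,-0.048,0.204,0,0,15]
    - [0.003,-0.483,-0.048,0.204,0,0,15]
    - [0.003,-0.483,-0.048,0.204,0,0,15]
    - [0.003,-0.483,-0.048,0.204,0,0,15]
    - [0.003,-0.483,-0.048,0.204,0,0,15]
    - [0.003,-0.483,-0.048,0.204,0,0,15]
    - [0.003,-0.483,-0.048,0.204,0,0,15]
    - [0.05,-0.483,-0.049,0.204,0,0,15]
    - [0.09,-0.483,-0.049,0.204,0,0,15]
    - [0.11,-0.483,-0.049,0.204,0,0,15]
    - [0.11,-0.483,-0.049,0.204,0,0,15]
    - [0.11,-0.483,-0.049,0.204,0,0,15]
    - [0.11,-0.483,-0.049,0.204,0,0,50]
    - [0.11,-0.483,-0.049,0.204,0,0,50]
    - [0.11,-0.483,-0.049,0.204,0,0,50]

```text
time: 4.6
tool_pos: [0.5626, -0.2805, 0.0131]
tcp_rot: [0.07, 1.564, -0.069]
wrist_force: [0.0, 0.8, 0.0]
width: 0.497
```

```bash
cat >> h.py <<'E'
def pick(i,grasp=.03,up=.12,z=.005,im=None):
    b=bracket(dots(cv2.imread("pics/top0.png") if im is None else im)[i][1]); g=b["heel"]+grasp*b["u"]
    r=Rdown(b["yaw"]+90,cur()); plan([((*monitor.read_state()["tool_pos"][:2],up),r),((*g,up),r),((*g,z),r)])
E
python3 - <<'E'
from h import *
pick(3)
E
```

```text
t 4.6 pos [ 0.5626 -0.2805  0.0131] q [-0.5   0.39  1.88  0.    0.87 -1.99] w 0.497 F [0.  0.8 0. ]
  row [-0.107, 0.0, 0.001] [-0.024, 0.005, -0.001]
  row [-0.107, 0.611, -0.036] [-0.024, 0.005, -0.001]
  row [0.008, 0.611, -0.036] [-0.024, 0.005, -0.001]
```

Emit:
jog_arm:
  rows:
    - [-0.05,0,0,0,0,0,50]
    - [-0.1,0,0,0,0,0,50]
    - [-0.107,0.02,0,-0.024,0,0,50]
    - [-0.107,0.611,-0.036,-0.024,0,0,50]
    - [-0.107,0.611,-0.036,-0.024,0,0,50]
    - [-0.107,0.611,-0.036,-0.024,0,0,50]
    - [-0.107,0.611,-0.036,-0.024,0,0,50]
    - [-0.107,0.611,-0.036,-0.024,0,0,50]
    - [-0.107,0.611,-0.036,-0.024,0,0,50]
    - [-0.107,0.611,-0.036,-0.024,0,0,50]
    - [-0.107,0.611,-0.036,-0.024,0,0,50]
    - [-0.107,0.611,-0.036,-0.024,0,0,50]
    - [-0.107,0.611,-0.036,-0.024,0,0,50]
    - [-0.107,0.611,-0.036,-0.024,0,0,50]
    - [-0.107,0.611,-0.036,-0.024,0,0,50]
    - [-0.107,0.611,-0.036,-0.024,0,0,50]
    - [-0.107,0.611,-0.036,-0.024,0,0,50]

```text
time: 6.3
tool_pos: [0.5793, 0.3324, 0.12]
tcp_rot: [0.048, 1.565, -0.049]
wrist_force: [1.1, -0.8, -0.2]
width: 0.496
```

```bash
python3 - <<'E'
from h import *
im=grab("top","t1"); grab("side","s1")
for c,P in dots(im):
    print(np.round(c),len(P)); 
    if len(P)==3:
        b=bracket(P); print(b["mid"].round(4),round(b["yaw"],1),b["L"].round(3),b["mir"])
# placed bracket: top at .032
for c,P in dots(im):
    if c[0]>350 and len(P)==3: b=bracket(P,z=.032); print("placed",b["mid"].round(4),b["yaw"])
pick(3)
E
```

```text
[241. 261.] 3
[0.4231 0.2068] -10.6 0.066 False
[199. 203.] 1
[451. 200.] 3
[ 0.5608 -0.3021] -4.8 0.066 False
placed [ 0.5598 -0.2996] -4.817230819133919
t 6.4 pos [0.5795 0.3304 0.1199] q [ 0.48  0.33  1.73 -0.    1.08 -1.02] w 0.501 F [-1.1 -0.5  1.3]
  row [-0.0, -0.0, 0.0] [0.0, 0.005, 0.0]
  row [-0.0, 0.001, 0.001] [0.0, 0.005, 0.0]
  row [0.115, 0.001, 0.0] [0.0, 0.005, 0.0]
```

View pics/t1.png

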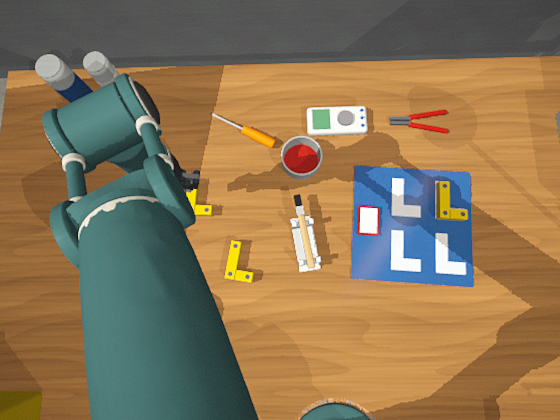

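The first bracket lies on the far right silhouette at (451,200), within 4 mm and with its yaw right. The arm now stands over the bracket at (198,197).

Emit:
jog_arm:
  rows:
    - [0.05,0.001,0,0,0,0,50]
    - [0.1,0.001,0,0,0,0,50]
    - [0.115,0.001,0,0,0,0,50]
    - [0.115,0.001,0,0,0,0,50]
    - [0.115,0.001,0,0,0,0,15]
    - [0.115,0.001,0,0,0,0,15]
    - [0.115,0.001,0,0,0,0,15]
    - [0.115,0.001,0,0,0,0,15]
    - [0.06,0.001,0,0,0,0,15]
    - [0.013,0.001,0,0,0,0,15]
    - [0,0,0,0,0,0,15]
    - [0,0,0,0,0,0,15]

```text
time: 7.6
tool_pos: [0.5823, 0.3319, 0.125]
tcp_rot: [0.053, 1.558, -0.047]
wrist_force: [0.4, 0.0, -1.4]
width: 0.272
```

```bash
python3 - <<'E'
from h import *
place("pp",grasp=.032)
E
```

```text
t 7.6 pos [0.5823 0.3319 0.125 ] q [ 0.48  0.33  1.73 -0.    1.08 -1.02] w 0.272 F [ 0.4  0.  -1.4]
  row [0.003, -0.508, 0.024] [0.024, 0.012, -0.004]
  row [0.111, -0.508, 0.023] [0.024, 0.012, -0.004]
```

Emit:
jog_arm:
  rows:
    - [0.003,-0.508,0.024,0.024,0.01,0,15]
    - [0.003,-0.508,0.024,0.024,0.01,0,15]
    - [0.003,-0.508,0.024,0.024,0.01,0,15]
    - [0.003,-0.508,0.024,0.024,0.01,0,15]
    - [0.003,-0.508,0.024,0.024,0.01,0,15]
    - [0.003,-0.508,0.024,0.024,0.01,0,15]
    - [0.003,-0.508,0.024,0.024,0.01,0,15]
    - [0.003,-0.508,0.024,0.024,0.01,0,15]
    - [0.003,-0.508,0.024,0.024,0.01,0,15]
    - [0.003,-0.508,0.024,0.024,0.01,0,15]
    - [0.003,-0.508,0.024,0.024,0.01,0,15]
    - [0.003,-0.508,0.024,0.024,0.01,0,15]
    - [0.05,-0.508,0.023,0.024,0.01,0,15]
    - [0.09,-0.508,0.023,0.024,0.01,0,15]
    - [0.111,-0.508,0.023,0.024,0.01,0,15]
    - [0.111,-0.508,0.023,0.024,0.01,0,15]
    - [0.111,-0.508,0.023,0.024,0.01,0,15]
    - [0.111,-0.508,0.023,0.024,0.01,0,50]
    - [0.111,-0.508,0.023,0.024,0.01,0,50]
    - [0.111,-0.508,0.023,0.024,0.01,0,50]

```text
time: 9.6
tool_pos: [0.5742, -0.1757, 0.0123]
tcp_rot: [0.072, 1.567, -0.065]
wrist_force: [0.1, -0.2, -0.1]
width: 0.502
```

```bash
python3 - <<'E'
from h import *
im=grab("top")
for i,(c,P) in enumerate(dots(im)):
    print(i,np.round(c),len(P))
    if len(P)==3:
        b=bracket(P); print(b["mid"].round(4),round(b["yaw"],1),b["L"].round(3),b["mir"])
pick(0)
E
```

```text
0 [241. 261.] 3
[0.4231 0.2069] -10.5 0.066 False
1 [143. 249.] 3
[0.4553 0.4452] -18.7 0.066 True
2 [408. 205.] 2
t 9.65 pos [ 0.5742 -0.1758  0.0123] q [-0.34  0.35  1.94  0.01  0.85 -1.83] w 0.5 F [ 1.  -0.2 -0.3]
  row [-0.108, 0.0, 0.0] [0.095, 0.002, -0.005]
  row [-0.106, 0.389, -0.185] [0.095, 0.002, -0.005]
  row [0.009, 0.389, -0.185] [0.095, 0.002, -0.005]
```

Emit:
jog_arm:
  rows:
    - [-0.05,0,0,0,0,0,50]
    - [-0.1,0,0,0,0,0,50]
    - [-0.108,0.389,-0.185,0.095,0,0,50]
    - [-0.108,0.389,-0.185,0.095,0,0,50]
    - [-0.108,0.389,-0.185,0.095,0,0,50]
    - [-0.108,0.389,-0.185,0.095,0,0,50]
    - [-0.108,0.389,-0.185,0.095,0,0,50]
    - [-0.108,0.389,-0.185,0.095,0,0,50]
    - [-0.108,0.389,-0.185,0.095,0,0,50]
    - [-0.108,0.389,-0.185,0.095,0,0,50]
    - [-0.107,0.389,-0.185,0.095,0,0,50]
    - [-0.107,0.389,-0.185,0.095,0,0,50]
    - [-0.06,0.389,-0.185,0.095,0,0,50]
    - [-0.015,0.389,-0.185,0.095,0,0,50]
    - [0.009,0.389,-0.185,0.095,0,0,50]
    - [0.009,0.389,-0.185,0.095,0,0,50]
    - [0.009,0.389,-0.185,0.095,0,0,15]
    - [0.009,0.389,-0.185,0.095,0,0,15]
    - [0.009,0.389,-0.185,0.095,0,0,15]
    - [0.009,0.389,-0.185,0.095,0,0,15]

```text
time: 11.65
tool_pos: [0.4253, 0.2284, 0.006]
tcp_rot: [0.148, 1.561, -0.139]
wrist_force: [-0.1, -0.1, -1.0]
width: 0.271
```

```bash
python3 - <<'E'
from h import *
im=grab("top","t2")
for i,(c,P) in enumerate(dots(im)):
    if len(P)==3 and c[0]>350:
        b=bracket(P,z=.032); print(b["mid"].round(4),round(b["yaw"],1),b["L"].round(3),b["mir"])
place("nn",grasp=.031)
E
```

```text
[ 0.5452 -0.3482] -2.4 0.066 False
[ 0.5729 -0.1979] 0.7 0.067 False
t 11.7 pos [0.4252 0.2284 0.0059] q [ 0.44  0.16  2.2   0.    0.77 -0.95] w 0.269 F [ 0.8 -0.   1.8]
  row [-0.117, -0.487, 0.1] [-0.095, 0.005, -0.006]
  row [-0.009, -0.488, 0.099] [-0.095, 0.005, -0.006]
```

Emit:
jog_arm:
  rows:
    - [-0.05,0,0,0,0,0,15]
    - [-0.1,0,0,0,0,0,15]
    - [-0.117,-0.487,0.1,-0.095,0,0,15]
    - [-0.117,-0.487,0.1,-0.095,0,0,15]
    - [-0.117,-0.487,0.1,-0.095,0,0,15]
    - [-0.117,-0.487,0.1,-0.095,0,0,15]
    - [-0.117,-0.487,0.1,-0.095,0,0,15]
    - [-0.117,-0.487,0.1,-0.095,0,0,15]
    - [-0.117,-0.487,0.1,-0.095,0,0,15]
    - [-0.117,-0.487,0.1,-0.095,0,0,15]
    - [-0.117,-0.487,0.1,-0.095,0,0,15]
    - [-0.117,-0.487,0.1,-0.095,0,0,15]
    - [-0.117,-0.487,0.1,-0.095,0,0,15]
    - [-0.06,-0.488,0.1,-0.095,0,0,15]
    - [-0.02,-0.488,0.1,-0.095,0,0,15]
    - [-0.008,-0.488,0.1,-0.095,0,0,15]
    - [-0.008,-0.488,0.1,-0.095,0,0,15]
    - [-0.008,-0.488,0.1,-0.095,0,0,50]
    - [-0.008,-0.488,0.1,-0.095,0,0,50]
    - [-0.008,-0.488,0.1,-0.095,0,0,50]

```text
time: 13.7
tool_pos: [0.4352, -0.2698, 0.0121]
tcp_rot: [0.072, 1.564, -0.065]
wrist_force: [-0.7, 0.4, -0.3]
width: 0.499
```

```bash
python3 - <<'E'
from h import *
s=monitor.read_state(); p=s["tool_pos"]; r=Rdown(45,cur())
plan([((p[0],p[1],.2),None),((.40,.05,.25),None)])
E
```

```text
t 13.7 pos [ 0.4352 -0.2698  0.0121] q [-0.61  0.2   2.13  0.01  0.8  -2.1 ] w 0.499 F [-0.7  0.4 -0.3]
  row [-0.188, 0.001, 0.001] [0.0, 0.0, 0.0]
  row [-0.237, 0.317, -0.062] [0.0, 0.0, 0.0]
```

Emit:
jog_arm:
  rows:
    - [-0.05,0,0,0,0,0,50]
    - [-0.1,0,0,0,0,0,50]
    - [-0.15,0.37,-0.05,0,0,0,50]
    - [-0.15,0.37,-0.05,0,0,0,50]
    - [-0.15,0.37,-0.05,0,0,0,50]
    - [-0.15,0.37,-0.05,0,0,0,50]
    - [-0.15,0.37,-0.05,0,0,0,50]
    - [-0.15,0.37,-0.05,0,0,0,50]
    - [-0.15,0.37,-0.05,0,0,0,50]
    - [-0.15,0.37,-0.05,0,0,0,50]

```text
time: 14.7
tool_pos: [0.4166, 0.1058, 0.1651]
tcp_rot: [0.072, 1.561, -0.062]
wrist_force: [0.1, -0.6, 0.7]
width: 0.496
```

```bash
python3 - <<'E'
from h import *
im=grab("top","t3"); s=grab("side","s3")
for i,(c,P) in enumerate(dots(im)):
    print(i,np.round(c),len(P))
    if len(P)==3:
        b=bracket(P,z=.032 if c[0]>350 else .026); print(b["mid"].round(4),round(b["yaw"],1),b["L"].round(3),b["S"].round(3),b["mir"])
a=cv2.resize(im[160:300,340:490],(400,373),interpolation=cv2.INTER_CUBIC)
b=cv2.resize(s[250:390,240:450],(400,267),interpolation=cv2.INTER_CUBIC)
o=np.zeros((373,800,3),np.uint8); o[:,:400]=a; o[:267,400:]=b; cv2.imwrite("pics/c3.png",o)
E
```

```text
0 [454. 253.] 3
[ 0.4341 -0.29  ] -5.0 0.066 0.041 False
1 [143. 249.] 3
[0.4553 0.4452] -18.7 0.066 0.041 True
2 [473. 206.] 3
[ 0.5452 -0.3482] -2.5 0.066 0.041 False
3 [407. 196.] 3
[ 0.5726 -0.1972] -0.4 0.067 0.036 False
```

View pics/c3.png

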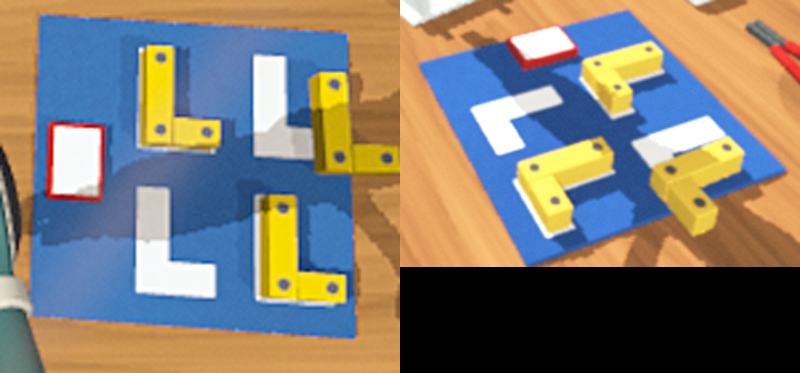

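The fresh crop shows brackets well placed at left top and right bottom. The first one has been knocked to the board's right edge; it lies flat with its short bar overhanging. I'll put it right now.

```bash
python3 - <<'E'
from h import *
im=cv2.imread("pics/t3.png"); b=bracket(dots(im)[2][1],z=.032)
g=b["heel"]+.03*b["u"]; r=Rdown(b["yaw"]+90,cur()); print(g)
plan([((*g,.12),r),((*g,.012),r)])
E
```

```text
[ 0.54309814 -0.32759554]
t 14.8 pos [0.417  0.1056 0.165 ] q [ 0.19 -0.17  2.18  0.    1.12 -1.3 ] w 0.503 F [-0.4 -0.5 -0.6]
  row [0.044, -0.422, 0.161] [-0.04, 0.008, -0.006]
  row [0.152, -0.422, 0.16] [-0.04, 0.008, -0.006]
```

Emit:
jog_arm:
  rows:
    - [0.044,-0.422,0.161,-0.04,0.008,0,50]
    - [0.044,-0.422,0.161,-0.04,0.008,0,50]
    - [0.044,-0.422,0.161,-0.04,0.008,0,50]
    - [0.044,-0.422,0.161,-0.04,0.008,0,50]
    - [0.044,-0.422,0.161,-0.04,0.008,0,50]
    - [0.044,-0.422,0.161,-0.04,0.008,0,50]
    - [0.044,-0.422,0.161,-0.04,0.008,0,50]
    - [0.044,-0.422,0.161,-0.04,0.008,0,50]
    - [0.044,-0.422,0.161,-0.04,0.008,0,50]
    - [0.044,-0.422,0.161,-0.04,0.008,0,50]
    - [0.044,-0.422,0.161,-0.04,0.008,0,50]
    - [0.09,-0.422,0.161,-0.04,0.008,0,50]
    - [0.14,-0.422,0.161,-0.04,0.008,0,50]
    - [0.152,-0.422,0.161,-0.04,0.008,0,50]
    - [0.152,-0.422,0.161,-0.04,0.008,0,50]
    - [0.152,-0.422,0.161,-0.04,0.008,0,15]
    - [0.152,-0.422,0.161,-0.04,0.008,0,15]
    - [0.152,-0.422,0.161,-0.04,0.008,0,15]
    - [0.152,-0.422,0.161,-0.04,0.008,0,15]

```text
time: 16.7
tool_pos: [0.5459, -0.3283, 0.0144]
tcp_rot: [0.037, 1.566, -0.03]
wrist_force: [-0.2, 1.0, 6.5]
width: 0.27
```

```bash
python3 - <<'E'
from h import *
place("pn",grasp=.031,z=.013,up=.045)
E
```

```text
t 16.7 pos [ 0.5459 -0.3283  0.0144] q [-0.58  0.4   1.86  0.01  0.88 -2.12] w 0.27 F [-0.2  1.   6.5]
  row [-0.03, 0.048, 0.016] [0.046, 0.004, -0.004]
  row [0.002, 0.048, 0.016] [0.046, 0.004, -0.004]
```

Emit:
jog_arm:
  rows:
    - [-0.03,0,0,0,0,0,15]
    - [-0.03,0.024,0.008,0.02,0,0,15]
    - [-0.03,0.048,0.016,0.046,0,0,15]
    - [-0.03,0.048,0.016,0.046,0,0,15]
    - [-0.03,0.048,0.016,0.046,0,0,15]
    - [-0.015,0.048,0.016,0.046,0,0,15]
    - [-0.001,0.048,0.016,0.046,0,0,15]
    - [-0.001,0.048,0.016,0.046,0,0,15]
    - [-0.001,0.048,0.016,0.046,0,0,50]
    - [-0.001,0.048,0.016,0.046,0,0,50]
    - [-0.001,0.048,0.016,0.046,0,0,50]
    - [-0.05,0.048,0.016,0.046,0,0,50]
    - [-0.1,0.048,0.016,0.046,0,0,50]
    - [-0.15,0.2,0,0.046,0,0,50]
    - [-0.15,0.35,-0.05,0.046,0,0,50]
    - [-0.15,0.35,-0.05,0.046,0,0,50]
    - [-0.15,0.35,-0.05,0.046,0,0,50]
    - [-0.15,0.35,-0.05,0.046,0,0,50]
    - [-0.15,0.35,-0.05,0.046,0,0,50]
    - [-0.15,0.35,-0.05,0.046,0,0,50]

```text
time: 18.7
tool_pos: [0.5092, 0.0266, 0.1665]
tcp_rot: [0.071, 1.564, -0.062]
wrist_force: [-0.3, -0.1, 0.3]
width: 0.497
```

```bash
python3 - <<'E'
from h import *
im=grab("top","t4")
for i,(c,P) in enumerate(dots(im)):
    print(i,np.round(c),len(P))
    if len(P)==3:
        b=bracket(P,z=.032 if c[0]>350 else .026); print(b["mid"].round(4),round(b["yaw"],1),b["L"].round(3),b["S"].round(3),b["mir"])
b=bracket([P for c,P in dots(im) if c[0]<300][0])
g=b["heel"]+.046*b["u"]; print(g,b["yaw"])
for s in (0,180):
    r=Rdown(b["yaw"]+90+s); plan([((*g,.12),r),((*g,.005),r)])
E
```

```text
0 [450. 255.] 2
1 [143. 249.] 3
[0.4553 0.4452] -18.6 0.066 0.041 True
2 [453. 200.] 3
[ 0.5617 -0.3026] -5.2 0.066 0.041 False
[0.46107671 0.42165136] -18.58474355179902
t 18.75 pos [0.5094 0.0267 0.1666] q [-0.   -0.    2.03  0.01  1.11 -1.49] w 0.502 F [0.  0.5 0.1]
  row [0.049, 0.389, -0.082] [0.24, 0.004, -0.007]
  row [0.164, 0.388, -0.082] [0.24, 0.004, -0.007]
t 18.75 pos [0.5094 0.0267 0.1666] q [-0.   -0.    2.03  0.01  1.11 -1.49] w 0.502 F [0.  0.5 0.1]
  row [0.049, 0.389, -0.082] [-2.902, 0.01, 0.006]
  row [0.164, 0.388, -0.082] [-2.902, 0.01, 0.006]
```

Emit:
jog_arm:
  rows:
    - [0.049,0.389,-0.082,0.24,0,0.3,50]
    - [0.049,0.389,-0.082,0.24,0,0.3,50]
    - [0.049,0.389,-0.082,0.24,0,0.3,50]
    - [0.049,0.389,-0.082,0.24,0,0.3,50]
    - [0.049,0.389,-0.082,0.24,0,0.3,50]
    - [0.049,0.389,-0.082,0.24,0,0.3,50]
    - [0.049,0.389,-0.082,0.24,0,0.3,50]
    - [0.049,0.389,-0.082,0.24,0,0.3,50]
    - [0.049,0.389,-0.082,0.24,0,0.3,50]
    - [0.049,0.389,-0.082,0.24,0,0.3,50]
    - [0.049,0.389,-0.082,0.24,0,0.3,50]

```text
time: 19.85
tool_pos: [0.4613, 0.4203, 0.1191]
tcp_rot: [0.492, 1.525, -0.014]
wrist_force: [0.2, -0.6, 0.6]
width: 0.498
```

```bash
python3 - <<'E'
from h import *
im=cv2.imread("pics/t4.png")
b=bracket([P for c,P in dots(im) if c[0]<300][0])
g=b["heel"]+.046*b["u"]; r=Rdown(b["yaw"]+90,cur()); plan([((*g,.12),r),((*g,.006),r)])
print(cur().as_matrix().round(2))
# board check while the arm is away
im=grab("top","t5")
for i,(c,P) in enumerate(dots(im)):
    if len(P)==3:
        q=bracket(P,z=.032 if c[0]>350 else .026); print(q["mid"].round(4),round(q["yaw"],1),q["mir"])
E
```

```text
t 19.85 pos [0.4613 0.4203 0.1191] q [ 0.58  0.13  2.01  0.3   0.8  -0.85] w 0.498 F [ 0.2 -0.6  0.6]
  row [-0.001, 0.001, -0.001] [-0.002, -0.032, -0.303]
  row [0.108, -0.033, 0.003] [-0.002, -0.032, -0.303]
[[ 0.07  0.31  0.95]
 [ 0.29  0.9  -0.32]
 [-0.95  0.3  -0.03]]
[ 0.4341 -0.2901] -5.0 False
[ 0.5616 -0.3026] -5.3 False
```

```bash
cat > kin.py <<'E'
import numpy as np
from scipy.optimize import least_squares
from scipy.spatial.transform import Rotation as R
LO=np.array([-2.63,-.94,.31,-1.31,0,-2.55]); HI=np.array([2.63,2.18,2.57,4.45,2.66,2.55])
C=np.array([[0,-1,0],[0,0,-1],[1,0,0]],float) # columns: tool x=Z, y=-X, z=-Y
def rot(q):
    return R.from_euler('ZYZYZ',[0]*0 or [q[0],q[1]+q[2],q[3],q[4],q[5]]) if 0 else \
      R.from_euler('z',q[0])*R.from_euler('y',q[1]+q[2])*R.from_euler('z',q[3])*R.from_euler('y',q[4])*R.from_euler('z',q[5])*R.from_matrix(C)
def wrist(q,k):
    H,L2,L3,Lt,a=k; r=a+L2*np.sin(q[1])+L3*np.sin(q[1]+q[2]); z=H+L2*np.cos(q[1])+L3*np.cos(q[1]+q[2])
    return np.array([r*np.cos(q[0]),r*np.sin(q[0]),z])
def pos(q,k): return wrist(q,k)+k[3]*rot(q).as_matrix()[:,0]
D=[([1.116,.2648,1.6054,0,1.2737,-.037],[.2736,.6163,.2299]),([.31,.2,1.9,0,1.04,-1.38],[.5522,.2017,.1184]),
([-.5,.39,1.88,0,.87,-1.99],[.5626,-.2805,.0131]),([.48,.33,1.73,0,1.08,-1.02],[.5795,.3304,.1199]),
([-.34,.35,1.94,.01,.85,-1.83],[.5742,-.1758,.0123]),([.44,.16,2.2,0,.77,-.95],[.4252,.2284,.0059]),
([-.61,.2,2.13,.01,.8,-2.1],[.4352,-.2698,.0121]),([.19,-.17,2.18,0,1.12,-1.3],[.417,.1056,.165]),
([0,0,2.03,.01,1.11,-1.49],[.5094,.0267,.1666]),([.58,.13,2.01,.3,.8,-.85],[.4613,.4203,.1191])]
def fit():
    f=lambda k:np.concatenate([pos(np.array(q),k)-p for q,p in D])
    s=least_squares(f,[.3,.4,.4,.25,0]); return s.x,np.abs(s.fun).max()
def ik(p,r,k,q0):
    def f(q): return np.concatenate([(pos(q,k)-p)*10,(r.inv()*rot(q)).as_rotvec()*3])
    s=least_squares(f,np.clip(q0,LO+1e-3,HI-1e-3),bounds=(LO,HI)); return s.x,np.abs(s.fun).max()
def path(p0,r0,p1,r1,k,q0,n=12):
    d=(r0.inv()*r1).as_rotvec(); q=np.array(q0); Q=[]
    for t in np.linspace(0,1,n+1):
        q,e=ik((1-t)*np.array(p0)+t*np.array(p1),r0*R.from_rotvec(t*d),k,q); Q.append((q,e))
    return Q
E
python3 - <<'E'
from h import *; from kin import *
k,e=fit(); print(k.round(4),e)
s=monitor.read_state(); print((rot(s["q"]).inv()*cur()).magnitude())
b=bracket([P for c,P in dots(cv2.imread("pics/t4.png")) if c[0]<300][0])
sd=np.array([-b["u"][1],b["u"][0]]); g=b["heel"]+.040*sd; ys=b["yaw"]+90; print("heel",b["heel"],"grasp",g,"s yaw",ys)
for jaw in (b["yaw"],b["yaw"]+180):
    r=Rdown(jaw); q,e=ik([*g,.006],r,k,s["q"]); print("jaw",round(jaw),q.round(2),round(e,4))
    sgn=np.sign((r.as_matrix()[:,2]@[*sd,0]))
    for turn in (0,20,40,60,80):
        r1=R.from_euler('z',turn,degrees=True)*r*R.from_rotvec([0,-sgn*np.pi/2,0])
        d=r1.as_matrix()[:,0]; P=np.array([.47,.40,.053])+.019*d
        Q=path([*g,.15],r,P+[0,0,.05],r1,k,q); qf,ef=ik(P,r1,k,Q[-1][0]); w=wrist(qf,k)
        print(turn,d.round(2),"qf",qf.round(2),"e",round(max(x[1] for x in Q),3),round(ef,4),"wrist",w.round(3))
E
```

```text
[ 0.3128  0.5141  0.571   0.4102 -0.0075] 0.024952184232248
4.2900157865827735e-16
heel [0.41747545 0.43631187] grasp [0.43022373 0.47422601] s yaw 71.41525644820098
jaw -19 [ 0.83  0.42  1.85 -0.    0.87  1.16] 0.0
0 [ 0.32  0.95 -0.  ] qf [ 0.08  0.93  2.31  1.98  1.61 -1.66] e 0.0 0.0 wrist [0.345 0.029 0.053]
20 [-0.02  1.   -0.  ] qf [ 0.02  0.93  2.08  1.56  1.57 -1.44] e 0.0 0.0 wrist [0.48  0.009 0.053]
40 [-0.37  0.93 -0.  ] qf [ 0.06  1.    1.81  1.27  1.67 -1.25] e 0.0 0.0 wrist [0.613 0.036 0.053]
60 [-0.66  0.75 -0.  ] qf [ 0.15  1.1   1.52  1.06  1.85 -1.12] e 0.0 0.0 wrist [0.729 0.107 0.053]
80 [-0.88  0.48 -0.  ] qf [ 0.26  1.22  1.23  0.89  2.06 -1.05] e 0.0 0.0 wrist [0.813 0.213 0.053]
jaw 161 [ 0.83  0.42  1.85 -0.    0.87 -1.98] 0.0
0 [ 0.32  0.95 -0.  ] qf [ 0.8  -0.23  2.53  0.81  0.   -2.55] e 2.017 2.2541 wrist [0.209 0.217 0.432]
20 [-0.02  1.   -0.  ] qf [ 0.87 -0.21  2.53  0.68  0.   -2.55] e 2.171 2.4227 wrist [0.196 0.231 0.427]
40 [-0.37  0.93 -0.  ] qf [ 0.85 -0.16  2.45  0.54  0.17 -2.55] e 2.555 2.7804 wrist [0.224 0.257 0.444]
60 [-0.66  0.75 -0.  ] qf [ 0.77  0.01  2.2   0.46  0.57 -2.55] e 2.77 3.1051 wrist [0.327 0.318 0.49 ]
80 [-0.88  0.48 -0.  ] qf [ 0.38  1.81  0.31  1.88  2.66 -2.55] e 2.526 2.0383 wrist [ 0.906  0.365 -0.111]
```

```bash
python3 - <<'E'
s=open("kin.py").read()
s=s.replace("H,L2,L3,Lt,a=k; r=a+L2*np.sin(q[1])+L3*np.sin(q[1]+q[2]); z=H+L2*np.cos(q[1])+L3*np.cos(q[1]+q[2])",
"H,L2,L3,Lt,a,o=k; t=q[1]+q[2]; r=a+L2*np.sin(q[1])+L3*np.sin(t)+o*np.cos(t); z=H+L2*np.cos(q[1])+L3*np.cos(t)-o*np.sin(t)").replace("[.3,.4,.4,.25,0]","[.3,.4,.4,.25,0,0]")
open("kin.py","w").write(s)
E
cat > flip.py <<'E'
from h import *; from kin import *
b=bracket([P for c,P in dots(cv2.imread("pics/t4.png")) if c[0]<300][0])
sd=np.array([-b["u"][1],b["u"][0],0]); u=np.array([*b["u"],0]); H0=np.array([*b["heel"],.013])
lean=np.radians(40)
r=Rdown(b["yaw"]); sg=np.sign(r.as_matrix()[:,2]@sd)
rg=r*R.from_rotvec([0,sg*lean,0])           # tool x = down*cos - sd*sin
Pg=np.array([*(b["heel"]+.032*sd[:2]),.014])
def final(turn,heel):
    tz=R.from_euler('z',turn,degrees=True); a=np.cross(sd,[0,0,1.])
    T=tz*R.from_rotvec(a/np.linalg.norm(a)*np.pi/2)
    return T.apply(Pg-H0)+heel, T*rg
E
python3 - <<'E'
from flip import *
k,e=fit(); print(k.round(4),e); s=monitor.read_state()
print("tool x",rg.as_matrix()[:,0].round(2),"pg",Pg)
q,e=ik(Pg,rg,k,s["q"]); print("grasp",q.round(2),round(e,4),"wrist",wrist(q,k).round(2))
for turn in (0,20,40,60,80):
    P,r1=final(turn,np.array([.45,.42,.0135])); d=r1.as_matrix()[:,0]
    Q=path(Pg+[0,0,.1],rg,P+[0,0,.08],r1,k,q); qf,ef=ik(P,r1,k,Q[-1][0])
    print(turn,"P",P.round(3),d.round(2),"qf",qf.round(2),"e",round(max(x[1] for x in Q),3),round(ef,4),"wrist",wrist(qf,k).round(3))
plan([(Pg-.08*rg.as_matrix()[:,0],rg),(Pg,rg)])
E
```

```text
[ 0.3181  0.5164  0.5714  0.4109 -0.004   0.008 ] 0.024929807920452143
tool x [-0.2  -0.61 -0.77] pg [0.42767408 0.46664318 0.014     ]
grasp [ 0.95  0.9   1.23 -0.19  1.69  1.32] 0.0 wrist [0.51 0.72 0.33]
0 P [0.45  0.419 0.046] [ 0.24  0.73 -0.64] qf [ 0.33  0.23  2.43  1.77  0.67 -0.94] e 0.0 0.0 wrist [0.349 0.121 0.31 ]
20 P [0.45  0.419 0.046] [-0.02  0.77 -0.64] qf [ 0.22  0.36  2.23  1.3   0.89 -0.85] e 0.0 0.0 wrist [0.458 0.104 0.31 ]
40 P [0.45  0.419 0.046] [-0.28  0.71 -0.64] qf [ 0.22  0.5   2.    1.01  1.11 -0.85] e 0.0 0.0 wrist [0.565 0.126 0.31 ]
60 P [0.451 0.419 0.046] [-0.51  0.57 -0.64] qf [ 0.27  0.63  1.76  0.79  1.32 -0.89] e 0.0 0.0 wrist [0.659 0.183 0.31 ]
80 P [0.451 0.42  0.046] [-0.67  0.37 -0.64] qf [ 0.35  0.76  1.53  0.62  1.52 -0.97] e 0.0 0.0 wrist [0.727 0.269 0.31 ]
t 19.9 pos [0.4616 0.42   0.1193] q [ 0.58  0.13  2.01  0.3   0.8  -0.85] w 0.501 F [ 0.3 -0.  -0.3]
  row [0.069, 0.067, -0.045] [1.434, -0.807, -0.757]
  row [0.112, 0.0, -0.044] [1.434, -0.807, -0.757]
```

```bash
python3 - <<'E'
from flip import *
plan([(Pg-.14*rg.as_matrix()[:,0],rg)])
E
```

```text
t 19.9 pos [0.4616 0.42   0.1193] q [ 0.58  0.13  2.01  0.3   0.8  -0.85] w 0.501 F [ 0.3 -0.  -0.3]
  row [0.036, 0.118, -0.047] [1.434, -0.807, -0.757]
```

Emit:
jog_arm:
  rows:
    - [0.036,0.118,-0.047,1.434,-0.807,-0.757,60]
    - [0.036,0.118,-0.047,1.434,-0.807,-0.757,60]
    - [0.036,0.118,-0.047,1.434,-0.807,-0.757,60]
    - [0.036,0.118,-0.047,1.434,-0.807,-0.757,60]
    - [0.036,0.118,-0.047,1.434,-0.807,-0.757,60]
    - [0.036,0.118,-0.047,1.434,-0.807,-0.757,60]
    - [0.036,0.118,-0.047,1.434,-0.807,-0.757,60]
    - [0.036,0.118,-0.047,1.434,-0.807,-0.757,60]
    - [0.036,0.118,-0.047,1.434,-0.807,-0.757,60]
    - [0.036,0.118,-0.047,1.434,-0.807,-0.757,60]
    - [0.036,0.118,-0.047,1.434,-0.807,-0.757,60]
    - [0.036,0.118,-0.047,1.434,-0.807,-0.757,60]
    - [0.036,0.118,-0.047,1.434,-0.807,-0.757,60]
    - [0.036,0.118,-0.047,1.434,-0.807,-0.757,60]

```text
time: 21.3
tool_pos: [0.4584, 0.5498, 0.1193]
tcp_rot: [0.818, 0.585, -1.764]
wrist_force: [0.2, -0.0, -0.7]
width: 0.602
```

```bash
python3 - <<'E'
from flip import *
plan([(Pg,rg)])
im=grab("top","t6"); s=grab("side","s6")
for i,(c,P) in enumerate(dots(im)):
    if len(P)==3:
        q=bracket(P,z=.032 if c[0]>350 else .026); print(q["mid"].round(4),round(q["yaw"],1),q["L"].round(3),q["S"].round(3),q["mir"])
E
```

```text
t 21.3 pos [0.4584 0.5498 0.1193] q [ 0.94  0.88  1.03 -0.21  1.9   1.27] w 0.602 F [ 0.2 -0.  -0.7]
  row [0.138, -0.002, -0.0] [-0.004, 0.004, 0.004]
[ 0.4341 -0.29  ] -5.0 0.066 0.041 False
[0.4553 0.4452] -18.6 0.066 0.041 True
[ 0.5617 -0.3026] -5.2 0.066 0.041 False
[ 0.5727 -0.1974] -0.1 0.067 0.035 False
```

Emit:
jog_arm:
  rows:
    - [0.05,-0.002,0,0,0,0,60]
    - [0.1,-0.002,0,0,0,0,60]
    - [0.138,-0.002,0,0,0,0,60]
    - [0.138,-0.002,0,0,0,0,60]
    - [0.138,-0.002,0,0,0,0,60]
    - [0.138,-0.002,0,0,0,0,15]
    - [0.138,-0.002,0,0,0,0,15]
    - [0.138,-0.002,0,0,0,0,15]
    - [0.138,-0.002,0,0,0,0,15]
    - [0.138,-0.002,0,0,0,0,15]
  force: 60

```text
time: 22.4
tool_pos: [0.429, 0.4693, 0.0173]
tcp_rot: [0.824, 0.591, -1.757]
wrist_force: [1.7, 3.1, 6.4]
width: 0.256
```

```bash
python3 - <<'E'
from flip import *
s=monitor.read_state(); dP=s["tool_pos"]-Pg; print(dP.round(4), (rg.inv()*cur()).magnitude())
# use actual grasp pose
import flip
flip.Pg=s["tool_pos"]; flip.rg=cur()
P,r1=final(20,np.array([.45,.42,.0135])); print(P,r1.as_matrix()[:,0])
plan([(s["tool_pos"]+[0,0,.12],cur()),(P+[0,0,.08],r1),(P,r1)])
E
```

```text
[0.0013 0.0026 0.0033] 0.0038789369533084725
[0.45050588 0.41570176 0.04839916] [-0.01877404  0.76823117 -0.63989719]
t 22.4 pos [0.429  0.4693 0.0173] q [ 0.91  0.82  1.34 -0.22  1.64  1.29] w 0.256 F [1.7 3.1 6.4]
  row [-0.092, 0.0, 0.077] [0.0, 0.0, 0.0]
  row [-0.057, 0.038, 0.105] [-0.385, 1.553, -0.037]
  row [0.004, 0.038, 0.054] [-0.385, 1.553, -0.037]
```

Emit:
jog_arm:
  rows:
    - [-0.04,0,0.033,0,0,0,15]
    - [-0.08,0,0.066,0,0,0,15]
    - [-0.092,0,0.077,0,0,0,15]
    - [-0.092,0,0.077,0,0,0,15]
    - [-0.057,0.038,0.105,-0.385,1.553,-0.037,15]
    - [-0.057,0.038,0.105,-0.385,1.553,-0.037,15]
    - [-0.057,0.038,0.105,-0.385,1.553,-0.037,15]
    - [-0.057,0.038,0.105,-0.385,1.553,-0.037,15]
    - [-0.057,0.038,0.105,-0.385,1.553,-0.037,15]
    - [-0.057,0.038,0.105,-0.385,1.553,-0.037,15]
    - [-0.057,0.038,0.105,-0.385,1.553,-0.037,15]
    - [-0.057,0.038,0.105,-0.385,1.553,-0.037,15]
    - [-0.057,0.038,0.105,-0.385,1.553,-0.037,15]
    - [-0.057,0.038,0.105,-0.385,1.553,-0.037,15]
    - [-0.057,0.038,0.105,-0.385,1.553,-0.037,15]
    - [-0.057,0.038,0.105,-0.385,1.553,-0.037,15]
    - [-0.057,0.038,0.105,-0.385,1.553,-0.037,15]
    - [-0.057,0.038,0.105,-0.385,1.553,-0.037,15]

```text
time: 24.2
tool_pos: [0.4506, 0.4148, 0.1272]
tcp_rot: [1.794, 1.838, -0.655]
wrist_force: [0.3, 0.5, -1.6]
width: 0.261
```

```bash
python3 - <<'E'
from flip import *
import flip
flip.Pg=np.array([.429,.4693,.0173]); flip.rg=R.from_rotvec([.824,.591,-1.757])
P,r1=final(20,np.array([.45,.42,.0135]))
plan([(P+[0,0,.02],r1),(P,r1)])
t=grab("top"); s=grab("side","s7")
a=cv2.resize(t[150:330,60:300],(480,360),interpolation=cv2.INTER_CUBIC); b=cv2.resize(s[120:300,150:350],(400,360),interpolation=cv2.INTER_CUBIC)
cv2.imwrite("pics/c7.png",np.hstack([a[:,:400],b]))
E
```

```text
t 24.2 pos [0.4506 0.4148 0.1272] q [ 0.26  0.17  2.2   1.17  0.95 -0.57] w 0.261 F [ 0.3  0.5 -1.6]
  row [0.038, 0.0, 0.044] [-0.003, 0.003, 0.0]
  row [0.051, 0.0, 0.06] [-0.003, 0.003, 0.0]
```

View pics/c7.png

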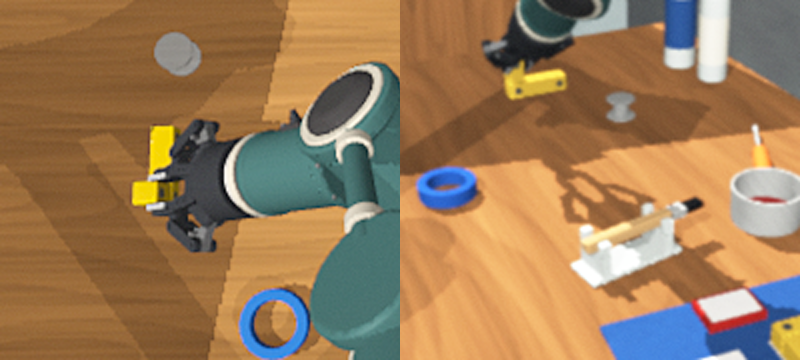

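The crop shows the bracket held with its long bar level at the bottom and its short bar up in the fingers. I'll lower it until it stands.

Emit:
jog_arm:
  rows:
    - [0.02,0,0.022,0,0,0,15]
    - [0.038,0,0.044,0,0,0,15]
    - [0.045,0,0.052,0,0,0,15]
    - [0.048,0,0.056,0,0,0,15]
    - [0.048,0,0.056,0,0,0,15]
    - [0.051,0,0.059,0,0,0,15]
    - [0.051,0,0.059,0,0,0,15]

```text
time: 25.0
tool_pos: [0.4517, 0.4174, 0.0515]
tcp_rot: [1.794, 1.837, -0.649]
wrist_force: [-0.4, -0.2, -1.4]
width: 0.259
```

```bash
python3 - <<'E'
from flip import *
import flip
flip.Pg=np.array([.429,.4693,.0173]); flip.rg=R.from_rotvec([.824,.591,-1.757])
P,r1=final(20,np.array([.45,.42,.0135]))
plan([(P,r1)])
s=grab("side","s8"); m=mask(s,(22,120,60),(38,255,255)); m[:120]=0
for c in blobs(m,60):
    if 200<c[:,0,0].mean()<300 and c[:,0,1].mean()<240:
        print(c[:,0].min(0),c[:,0].max(0))
H=np.array([.45,.42,.012]); th=np.radians(1.4); l=np.array([np.cos(th),np.sin(th),0])
print("heel bottom edge proj",proj("side",[H-.012*l-[0,.013,.012],H+.078*l-[0,.013,.012],H+.078*l+[0,-.013,.012]]).round())
cv2.imwrite("pics/c8.png",cv2.resize(s[150:250,180:320],(560,400),interpolation=cv2.INTER_CUBIC))
E
```

```text
t 25.0 pos [0.4517 0.4174 0.0515] q [ 0.27  0.31  2.22  1.29  0.89 -0.77] w 0.259 F [-0.4 -0.2 -1.4]
  row [0.001, -0.001, 0.003] [0.002, 0.001, -0.001]
[205 176] [233 191]
heel bottom edge proj [[207. 193.]
 [234. 187.]
 [233. 181.]]
```

View pics/c8.png

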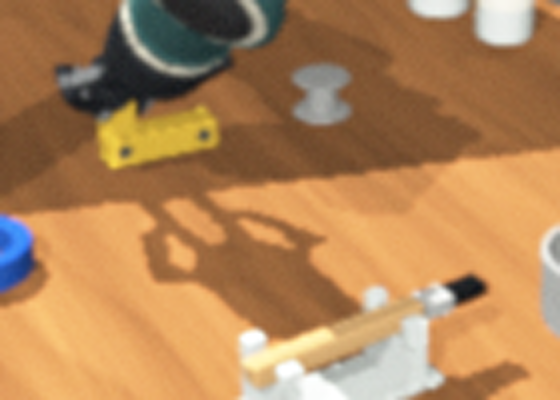

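Emit:
jog_arm:
  rows:
    - [0.001,0,0.002,0,0,0,15]
    - [0.002,0,0.003,0,0,0,15]
    - [0.003,0,0.004,0,0,0,15]
    - [0.003,0,0.004,0,0,0,15]

```text
time: 25.45
tool_pos: [0.4522, 0.4175, 0.0476]
tcp_rot: [1.795, 1.838, -0.647]
wrist_force: [-0.0, -0.9, 4.0]
width: 0.261
```

Emit:
jog_arm:
  rows:
    - [0.002,0,0.003,0,0,0,45]
    - [0.002,0,0.003,0,0,0,45]
    - [0.002,0,0.003,0,0,0,45]
    - [-0.01,0,0.003,0,0,0,45]
    - [-0.04,0,0.003,0,0,0,45]
    - [-0.08,0,0.003,0,0,0,45]
    - [-0.13,0,0,0,0,0,45]
    - [-0.18,0,-0.06,0,0,0,45]
    - [-0.18,0,-0.08,0,0,0,45]
    - [-0.18,0,-0.08,0,0,0,45]

```text
time: 26.45
tool_pos: [0.458, 0.3305, 0.2325]
tcp_rot: [1.799, 1.83, -0.632]
wrist_force: [1.3, -0.7, -0.3]
width: 0.451
```

```bash
python3 - <<'E'
from h import *
s=grab("side","s9"); t=grab("top","t9")
cv2.imwrite("pics/c9.png",np.hstack([cv2.resize(s[130:230,180:280],(400,400),interpolation=cv2.INTER_CUBIC),cv2.resize(t[180:300,100:220],(400,400),interpolation=cv2.INTER_CUBIC)]))
r=Rdown(0,cur()); r2=Rdown(180,cur())
from kin import *; k,_=fit()
for a in (0,180):
    q,e=ik(np.array([.452,.5,.2]),Rdown(a),k,monitor.read_state()["q"]); print(a,q.round(2),e)
plan([((.452,.51,.2),Rdown(0))])
E
```

```text
0 [0.84 0.28 1.64 0.   1.22 0.84] 8.909539772616881e-14
180 [ 0.84  0.28  1.64 -0.    1.22 -2.31] 8.92033946708892e-10
t 26.55 pos [0.4546 0.3297 0.2259] q [ 0.08 -0.01  2.17  0.99  1.17 -0.45] w 0.45 F [ 0.1  0.2 -0.7]
  row [0.155, 0.002, -0.095] [0.026, -0.877, 0.005]
```

View pics/c9.png

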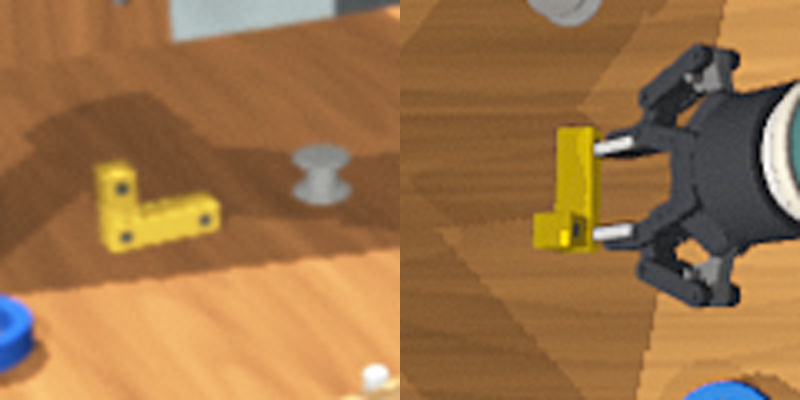

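The bracket stands upright on its long edge in both views. Next I'll reach over it and push it toward -y.

Emit:
jog_arm:
  rows:
    - [0.155,0.002,-0.095,0,-0.877,0,0]
    - [0.155,0.002,-0.095,0,-0.877,0,0]
    - [0.155,0.002,-0.095,0,-0.877,0,0]
    - [0.155,0.002,-0.095,0,-0.877,0,0]
    - [0.155,0.002,-0.095,0,-0.877,0,0]
    - [0.155,0.002,-0.095,0,-0.877,0,0]
    - [0.155,0.002,-0.095,0,-0.877,0,0]
    - [0.155,0.002,-0.095,0,-0.877,0,0]
    - [0.155,0.002,-0.095,0,-0.877,0,0]

```text
time: 27.45
tool_pos: [0.4514, 0.5087, 0.197]
tcp_rot: [1.19, 1.217, -1.19]
wrist_force: [0.3, -1.2, 1.2]
width: 0.0
```

```bash
python3 - <<'E'
from h import *
r=Rdown(0); plan([((.452,.50,.2),r),((.452,.50,.042),r),((.452,.39,.042),r),((.452,.43,.15),r)])
E
```

```text
t 27.45 pos [0.4514 0.5087 0.197 ] q [ 0.81  0.29  1.63 -0.    1.22  0.79] w 0.0 F [ 0.3 -1.2  1.2]
  row [-0.003, 0.0, 0.009] [0.025, 0.002, -0.003]
  row [0.155, -0.0, 0.008] [0.025, 0.002, -0.003]
  row [0.155, -0.003, 0.118] [0.025, 0.002, -0.003]
  row [0.047, -0.002, 0.079] [0.025, 0.002, -0.003]
```

Emit:
jog_arm:
  rows:
    - [0.05,0,0.008,0,0,0,0]
    - [0.1,0,0.008,0,0,0,0]
    - [0.15,0,0.008,0,0,0,0]
    - [0.155,0,0.02,0,0,0,0]
    - [0.155,0,0.04,0,0,0,0]
    - [0.155,0,0.055,0,0,0,0]
    - [0.155,0,0.068,0,0,0,0]
    - [0.155,0,0.08,0,0,0,0]
    - [0.155,0,0.09,0,0,0,0]
    - [0.155,0,0.1,0,0,0,0]
    - [0.155,0,0.11,0,0,0,0]
    - [0.155,0,0.118,0,0,0,0]
    - [0.155,0,0.122,0,0,0,0]
    - [0.13,0,0.11,0,0,0,0]
    - [0.08,0,0.09,0,0,0,0]
    - [0.03,0,0,0,0,0,0]
    - [0.0,0,-0.1,0,0,0,0]
    - [0.0,0,-0.1,0,0,0,0]
    - [0.0,0,-0.1,0,0,0,0]

```text
time: 29.35
tool_pos: [0.4488, 0.6019, 0.1944]
tcp_rot: [1.19, 1.218, -1.189]
wrist_force: [1.4, -0.1, 0.0]
width: 0.002
```

```bash
python3 - <<'E'
from h import *
s=grab("side","s10"); t=grab("top","t10")
for i,(c,P) in enumerate(dots(t)):
    print(c.round(),len(P))
    if len(P)==3:
        q=bracket(P,z=.032 if c[0]>350 else .026); print(q["mid"].round(4),round(q["yaw"],1),q["L"].round(3),q["S"].round(3),q["mir"])
for c,P in dots(t):
    if c[0]<300 and len(P)==3:
        b=bracket(P); g=b["heel"]+.03*b["u"]; r=Rdown(b["yaw"]+90); plan([((*g,.12),r),((*g,.006),r)])
E
```

```text
[453. 253.] 3
[ 0.4341 -0.2901] -5.0 0.066 0.041 False
[172. 236.] 3
[0.4867 0.3767] 1.8 0.066 0.041 False
[453. 200.] 3
[ 0.5616 -0.3026] -5.2 0.066 0.041 False
[408. 196.] 3
[ 0.5722 -0.1948] -4.5 0.066 0.041 False
t 29.45 pos [0.4489 0.6073 0.1968] q [ 0.9   0.43  1.45 -0.    1.25  0.87] w 0.005 F [ 0.1 -0.8  1.3]
  row [0.076, 0.027, 0.212] [-1.573, 0.001, -0.01]
  row [0.19, 0.027, 0.212] [-1.573, 0.001, -0.01]
```

The bracket has turned over. It now reads as an L with the right dot spacing, and the other three measure correct. I'll pick it up.

Emit:
jog_arm:
  rows:
    - [0.02,0.027,0.212,-1.573,0,-0.01,50]
    - [0.02,0.027,0.212,-1.573,0,-0.01,50]
    - [0.02,0.027,0.212,-1.573,0,-0.01,50]
    - [0.02,0.027,0.212,-1.573,0,-0.01,50]
    - [0.076,0.027,0.212,-1.573,0,-0.01,50]
    - [0.076,0.027,0.212,-1.573,0,-0.01,50]
    - [0.076,0.027,0.212,-1.573,0,-0.01,50]
    - [0.076,0.027,0.212,-1.573,0,-0.01,50]
    - [0.076,0.027,0.212,-1.573,0,-0.01,50]
    - [0.076,0.027,0.212,-1.573,0,-0.01,50]
    - [0.076,0.027,0.212,-1.573,0,-0.01,50]
    - [0.076,0.027,0.212,-1.573,0,-0.01,50]
    - [0.12,0.027,0.212,-1.573,0,-0.01,50]
    - [0.17,0.027,0.212,-1.573,0,-0.01,50]
    - [0.19,0.027,0.212,-1.573,0,-0.01,50]
    - [0.19,0.027,0.212,-1.573,0,-0.01,50]
    - [0.19,0.027,0.212,-1.573,0,-0.01,15]
    - [0.19,0.027,0.212,-1.573,0,-0.01,15]
    - [0.19,0.027,0.212,-1.573,0,-0.01,15]
    - [0.19,0.027,0.212,-1.573,0,-0.01,15]
  force: 40

```text
time: 31.45
tool_pos: [0.4843, 0.398, 0.0075]
tcp_rot: [-0.024, 1.568, 0.025]
wrist_force: [-0.6, -0.1, -0.9]
width: 0.269
```

```bash
python3 - <<'E'
from h import *
b=bracket([P for c,P in dots(cv2.imread("pics/t10.png")) if c[0]<300][0]); s=monitor.read_state()
print("grasp offset along/across",(s["tool_pos"][:2]-b["heel"])@b["u"],(s["tool_pos"][:2]-b["heel"])@[-b["u"][1],b["u"][0]])
place("np",grasp=.031,z=.013)
E
```

```text
grasp offset along/across 0.031229831797870734 0.0008833891104475708
t 31.45 pos [0.4843 0.398  0.0075] q [ 0.65  0.39  1.89 -0.    0.86 -0.95] w 0.269 F [-0.6 -0.1 -0.9]
  row [-0.113, -0.561, -0.059] [0.12, 0.003, -0.001]
  row [-0.006, -0.561, -0.059] [0.12, 0.003, -0.001]
```

Emit:
jog_arm:
  rows:
    - [-0.05,0,0,0,0,0,15]
    - [-0.1,0,0,0,0,0,15]
    - [-0.115,-0.561,-0.059,0.12,0,0,15]
    - [-0.115,-0.561,-0.059,0.12,0,0,15]
    - [-0.115,-0.561,-0.059,0.12,0,0,15]
    - [-0.115,-0.561,-0.059,0.12,0,0,15]
    - [-0.115,-0.561,-0.059,0.12,0,0,15]
    - [-0.115,-0.561,-0.059,0.12,0,0,15]
    - [-0.115,-0.561,-0.059,0.12,0,0,15]
    - [-0.115,-0.561,-0.059,0.12,0,0,15]
    - [-0.115,-0.561,-0.059,0.12,0,0,15]
    - [-0.115,-0.561,-0.059,0.12,0,0,15]
    - [-0.115,-0.561,-0.059,0.12,0,0,15]
    - [-0.115,-0.561,-0.059,0.12,0,0,15]
    - [-0.115,-0.561,-0.059,0.12,0,0,15]
    - [-0.06,-0.561,-0.059,0.12,0,0,15]
    - [-0.02,-0.561,-0.059,0.12,0,0,15]
    - [-0.006,-0.561,-0.059,0.12,0,0,15]
    - [-0.006,-0.561,-0.059,0.12,0,0,15]

```text
time: 33.35
tool_pos: [0.4421, -0.1623, 0.0118]
tcp_rot: [0.071, 1.57, -0.066]
wrist_force: [-0.2, -0.7, -0.7]
width: 0.269
```

Emit:
jog_arm:
  rows:
    - [0,0,0,0,0,0,42]
    - [0,0,0,0,0,0,42]
    - [0,0,0,0,0,0,42]
    - [-0.03,0,0,0,0,0,42]
    - [-0.08,0,0,0,0,0,42]
    - [-0.12,0,0,0,0,0,42]
    - [-0.15,0.1,0,0,0,0,42]
    - [-0.15,0.4,0,0,0,0,42]
    - [-0.15,0.4,0,0,0,0,42]
    - [-0.15,0.4,0,0,0,0,42]
    - [-0.15,0.4,0,0,0,0,42]
    - [-0.15,0.4,0,0,0,0,42]
    - [-0.15,0.4,0,0,0,0,42]
    - [-0.15,0.4,0,0,0,0,42]
    - [-0.15,0.4,0,0,0,0,42]

```text
time: 34.85
tool_pos: [0.4774, 0.2414, 0.1642]
tcp_rot: [0.069, 1.568, -0.059]
wrist_force: [0.4, -1.6, -0.1]
width: 0.42
```

```bash
python3 - <<'E'
from h import *
s=grab("side","s11"); t=grab("top","t11")
for i,(c,P) in enumerate(dots(t)):
    print(c.round(),len(P))
    if len(P)==3:
        q=bracket(P,z=.032); e=min((np.linalg.norm(q["mid"]-v),k) for k,v in SIL.items()); print(q["mid"].round(4),round(q["yaw"],1),q["S"].round(3),q["mir"],e)
st=monitor.read_state(); print(st["tool_pos"],st["q"].round(2))
cv2.imwrite("pics/c11.png",np.hstack([cv2.resize(t[130:280,270:370],(400,600),interpolation=cv2.INTER_CUBIC),cv2.resize(s[190:290,225:292],(400,600),interpolation=cv2.INTER_CUBIC)]))
E
```

```text
[454. 253.] 3
[ 0.4342 -0.2901] -4.9 0.041 False (np.float64(0.00030922796593158214), 'nn')
[407. 250.] 3
[ 0.4423 -0.1833] -4.1 0.041 False (np.float64(0.0019928399244170743), 'np')
[453. 200.] 3
[ 0.5617 -0.3026] -5.2 0.041 False (np.float64(0.0023765729839838523), 'pn')
[408. 196.] 3
[ 0.5732 -0.1977] 0.6 0.035 False (np.float64(0.0011561471042625315), 'pp')
[0.47663501 0.23709565 0.16312966] [ 0.41  0.05  1.98  0.    1.11 -1.08]
```

View pics/c11.png

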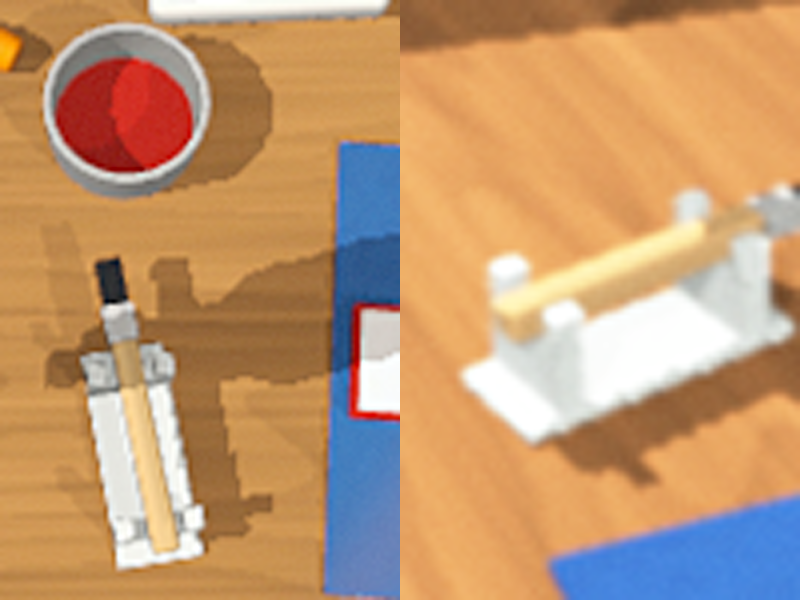

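All four brackets are on their silhouettes, within about 2.4 mm. The brush lies in its rest, with the tip near top pixel (297,195), the tail at (311,268), and the pot mouth centred near (302,157). Now I'll measure these.

```bash
cat > br.py <<'E'
from h import *
def measure(t):
    hsv=cv2.cvtColor(t,cv2.COLOR_BGR2HSV)
    w=mask(t,(12,70,90),(26,200,255)); roi=np.zeros_like(w); roi[205:272,296:318]=255; w&=roi
    # wood pixels bounded by the white rest
    c=max(blobs(w,20),key=cv2.contourArea); z=np.zeros_like(w); cv2.drawContours(z,[c],-1,255,-1)
    return c
E
python3 - <<'E'
from br import *
t=cv2.imread("pics/t11.png"); 
A=ray("top",[[301.75,225],[310.2,263.75]],.051); b=A[0]-A[1]; b/=np.linalg.norm(b)
tip=ray("top",[[297,195.3]],.0455)[0]; tail=ray("top",[[310.75,267.5]],.047)[0]
print("handle yaw",np.degrees(np.arctan2(b[1],b[0])),"tip",tip,"tail",tail,"len",np.linalg.norm(tip-tail),"yaw",np.degrees(np.arctan2(*(tip-tail)[1::-1])))
d=mask(t,(0,0,0),(180,255,60)); d[:185]=0; d[208:]=0; d[:,:285]=0; d[:,315:]=0
c=max(blobs(d,10),key=cv2.contourArea); print("bristles",cv2.minAreaRect(c)); q=ray("top",c[:,0],.046)[:,:2]; print(cv2.minAreaRect((q*1000).astype(np.float32)))
# pot mouth: grey rim outer ellipse
r=mask(t,(0,120,80),(8,255,255))|mask(t,(172,120,80),(180,255,255)); r[:130]=0;r[185:]=0;r[:,:270]=0;r[:,330:]=0
c=max(blobs(r),key=cv2.contourArea); print("red",cv2.minEnclosingCircle(c))
print("rim pts",ray("top",[[281,155.5],[322.3,155.5],[301.7,136],[301.7,177]],.05).round(4)[:,:2].tolist())
w=mask(t,(0,0,150),(180,45,255)); w[:,:352]=0; w[:,385:]=0; w[:200]=0;w[240:]=0
c=max(blobs(w),key=cv2.contourArea); print("tag",cv2.minAreaRect((ray("top",c[:,0],.018)[:,:2]*1000).astype(np.float32)))
# side view tip check
s=cv2.imread("pics/s11.png"); d=mask(s,(0,0,0),(180,255,60)); d[:210]=0;d[240:]=0;d[:,:280]=0;d[:,310:]=0
for c in blobs(d,8): print("side bristle",c[:,0].min(0),c[:,0].max(0))
print("side proj tip",proj("side",[[*tip[:2],.043]]))
E
```

```text
handle yaw 10.670706368873477 tip [0.5738046  0.07179923 0.0455    ] tail [0.40417593 0.04462465 0.047     ] len 0.1717981174166278 yaw 9.101470076486759
bristles ((297.51922607421875, 200.09616088867188), (10.198039054870605, 5.295135498046875), 78.69007110595703)
((562.0916137695312, 70.87565612792969), (24.61289405822754, 12.53227710723877), 9.741863250732422)
red ((300.5, 159.5), 17.10272979736328)
rim pts [[0.672, 0.1081], [0.6697, 0.0088], [0.7205, 0.0569], [0.6172, 0.0597]]
tag ((515.64013671875, -97.8781509399414), (38.33712387084961, 60.80358123779297), 86.31996154785156)
side bristle [293 220] [300 224]
side proj tip [[298.91159761 220.96447887]]
```

```bash
python3 - <<'E'
from br import *
S=ray("top",[[302.2,222.],[310.3,261.5]],.052); print("saddles",S[:,:2].round(4),np.linalg.norm(S[0]-S[1]),"mid",S.mean(0)[:2])
y=9.7; b=np.array([np.cos(np.radians(y)),np.sin(np.radians(y))]); tip=np.array([.5735,.0718])
g=tip-.1125*b; print("grasp",g)
r=Rdown(y+90,cur()); plan([((*g,.14),r),((*g,.022),r)])
E
```

```text
saddles [[0.5086 0.0615]
 [0.4175 0.0455]] 0.09247763746075544 mid [0.46302831 0.05351384]
grasp [0.46260836 0.05284494]
t 34.95 pos [0.4766 0.2371 0.1631] q [ 0.41  0.05  1.98  0.    1.11 -1.08] w 0.422 F [-0.7 -0.3 -0.3]
  row [0.023, -0.185, 0.001] [-0.253, -0.0, -0.003]
  row [0.141, -0.185, 0.001] [-0.253, -0.0, -0.003]
```

Emit:
jog_arm:
  rows:
    - [0.023,-0.185,0.001,-0.253,0,0,50]
    - [0.023,-0.185,0.001,-0.253,0,0,50]
    - [0.023,-0.185,0.001,-0.253,0,0,50]
    - [0.023,-0.185,0.001,-0.253,0,0,50]
    - [0.023,-0.185,0.001,-0.253,0,0,50]
    - [0.023,-0.185,0.001,-0.253,0,0,50]
    - [0.05,-0.185,0.001,-0.253,0,0,50]
    - [0.09,-0.185,0.001,-0.253,0,0,50]
    - [0.12,-0.185,0.001,-0.253,0,0,50]
    - [0.14,-0.185,0.001,-0.253,0,0,50]
    - [0.14,-0.185,0.001,-0.253,0,0,50]
    - [0.14,-0.185,0.001,-0.253,0,0,5]
    - [0.14,-0.185,0.001,-0.253,0,0,5]
    - [0.14,-0.185,0.001,-0.253,0,0,5]
    - [0.14,-0.185,0.001,-0.253,0,0,5]
    - [0.14,-0.185,0.001,-0.253,0,0,5]
  force: 50

```text
time: 36.55
tool_pos: [0.4637, 0.0533, 0.0242]
tcp_rot: [-0.131, 1.564, 0.135]
wrist_force: [-0.4, 0.5, 7.6]
width: 0.174
```

```bash
cat >> br.py <<'E'
from kin import *
import json
def tipmove(targets,th,yaw,G):
    """G: grasp TCP pose dict (p,rv,tip). world tip targets with brush pitched th deg down, yaw b"""
    p=np.array(G["p"]); r=R.from_rotvec(G["rv"]); rel=r.inv().apply(np.array(G["tip"])-p)
    b0=np.array(G["tip"])-np.array([*G["tail"]]); y0=np.degrees(np.arctan2(b0[1],b0[0]))
    out=[]
    a=np.radians(yaw); n=np.array([-np.sin(a),np.cos(a),0])  # +rot about n: b -> down
    r1=R.from_rotvec(n*np.radians(th))*R.from_euler('z',yaw-y0,degrees=True)*r
    for t in targets: out.append((np.array(t)-r1.apply(rel),r1))
    return out
E
python3 - <<'E'
from br import *
s=monitor.read_state(); y=np.radians(9.7); tip=np.array([.5735,.0718,.043])
G=dict(p=s["tool_pos"].tolist(),rv=s["tcp_rot"].tolist(),tip=tip.tolist(),tail=(tip-.175*np.array([np.cos(y),np.sin(y),0])).tolist())
json.dump(G,open("G.json","w"))
W=tipmove([(.68,.06,.10),(.68,.06,.028)],45,9.7,G)
plan([(s["tool_pos"]+[0,0,.12],None)]+W)
print("tool pos",[w[0].round(3) for w in W], "toolx",W[0][1].as_matrix()[:,0].round(2))
k,_=fit(); q0,_=ik(s["tool_pos"]+[0,0,.12],cur(),k,s["q"])
Q=path(s["tool_pos"]+[0,0,.12],cur(),W[0][0],W[0][1],k,q0); q,e=ik(W[1][0],W[1][1],k,Q[-1][0]); print(q.round(2),e,max(x[1] for x in Q))
E
```

```text
t 36.55 pos [0.4637 0.0533 0.0242] q [ 0.06  0.1   2.22  0.    0.81 -1.68] w 0.174 F [-0.4  0.5  7.6]
  row [-0.12, 0.0, 0.0] [0.0, 0.0, 0.0]
  row [-0.141, -0.029, 0.123] [0.002, 0.785, -0.0]
  row [-0.069, -0.029, 0.123] [0.002, 0.785, -0.0]
tool pos [array([0.589, 0.045, 0.165]), array([0.589, 0.045, 0.093])] toolx [-0.7  -0.12 -0.71]
[ 0.11  0.84  1.23 -0.04  1.86 -1.63] 1.9761969838327786e-13 1.864923548922093e-09
```

Emit:
jog_arm:
  rows:
    - [-0.04,0,0,0,0,0,5]
    - [-0.08,0,0,0,0,0,5]
    - [-0.12,0,0,0,0,0,5]
    - [-0.12,0,0,0,0,0,5]
    - [-0.141,-0.029,0.123,0,0.785,0,5]
    - [-0.141,-0.029,0.123,0,0.785,0,5]
    - [-0.141,-0.029,0.123,0,0.785,0,5]
    - [-0.141,-0.029,0.123,0,0.785,0,5]
    - [-0.141,-0.029,0.123,0,0.785,0,5]
    - [-0.141,-0.029,0.123,0,0.785,0,5]
    - [-0.141,-0.029,0.123,0,0.785,0,5]
    - [-0.141,-0.029,0.123,0,0.785,0,5]

```text
time: 37.75
tool_pos: [0.5891, 0.0449, 0.1645]
tcp_rot: [-0.198, 2.346, 0.086]
wrist_force: [-0.1, 0.5, 0.0]
width: 0.181
```

```bash
python3 - <<'E'
from br import *
G=json.load(open("G.json"))
W=tipmove([(.68,.06,.028)],45,9.7,G); plan(W)
t=grab("top","t12"); s=grab("side","s12")
print("expected tip px at (.68,.06,.10): side",proj("side",[[.68,.06,.10]]).round(),"top",proj("top",[[.68,.06,.10]]).round())
cv2.imwrite("pics/c12.png",np.hstack([cv2.resize(t[110:230,250:350],(400,480),interpolation=cv2.INTER_CUBIC),cv2.resize(s[130:250,270:370],(400,480),interpolation=cv2.INTER_CUBIC)]))
for i,(c,P) in enumerate(dots(t)):
    if len(P)==3:
        q=bracket(P,z=.032); print(min((np.linalg.norm(q["mid"]-v).round(4),k) for k,v in SIL.items()),round(q["yaw"],1),q["S"].round(3))
E
```

```text
t 37.75 pos [0.5891 0.0449 0.1645] q [ 0.07  0.68  1.33 -0.07  1.92 -1.67] w 0.181 F [-0.1  0.5  0. ]
  row [0.05, -0.0, 0.05] [0.002, -0.0, 0.001]
expected tip px at (.68,.06,.10): side [[338. 195.]] top [[302. 145.]]
(np.float64(0.0003), 'nn') -5.0 0.041
(np.float64(0.0024), 'pn') -5.2 0.041
```

View pics/c12.png

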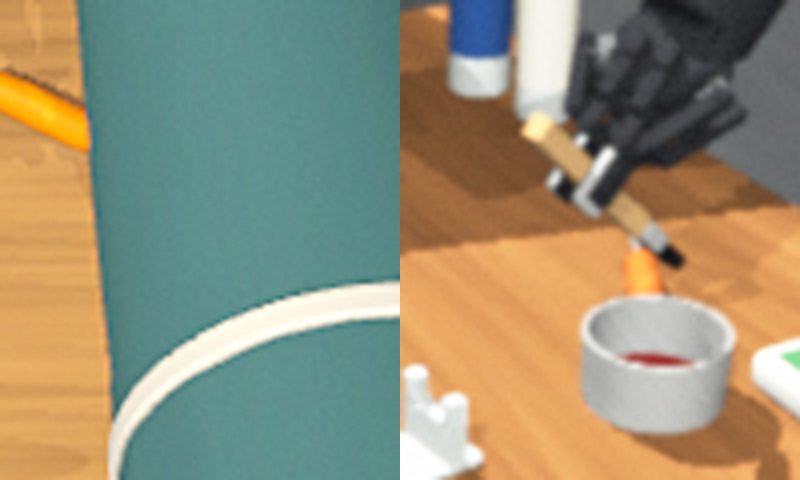

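In the side view the tip is at (339.5,195.5) against the predicted (338,195), so the brush model holds. Now I'll dip.

Emit:
jog_arm:
  rows:
    - [0.025,0,0.025,0,0,0,5]
    - [0.04,0,0.04,0,0,0,5]
    - [0.05,0,0.05,0,0,0,5]
    - [0.05,0,0.05,0,0,0,5]
    - [0.05,0,0.05,0,0,0,5]
    - [0.05,0,0.05,0,0,0,5]

```text
time: 38.45
tool_pos: [0.5904, 0.0451, 0.0971]
tcp_rot: [-0.197, 2.342, 0.086]
wrist_force: [-0.1, 0.1, -0.0]
width: 0.177
```

```bash
python3 - <<'E'
from br import *
G=json.load(open("G.json")); s=monitor.read_state()
p=np.array(G["p"]); r=R.from_rotvec(G["rv"]); rel=r.inv().apply(np.array(G["tip"])-p)
print("tip now",(s["tool_pos"]+cur().apply(rel)).round(4))
k,_=fit()
for yaw in (9.7,-5,-30):
    W=tipmove([(.68,.06,.13),(.514,-.10,.11),(.514,-.10,.030)],45,yaw,G); Q=[]; q=s["q"]
    for w in W[1:]: q,e=ik(*w,k,q); print(yaw,q.round(2),round(e,4),w[0].round(3))
W=tipmove([(.68,.06,.13)],45,9.7,G)+tipmove([(.514,-.10,.11),(.514,-.10,.030)],45,-5,G)
plan(W)
E
```

```text
tip now [0.6814 0.0606 0.0321]
9.7 [-0.09  0.48  1.66 -0.19  1.77 -1.8 ] 0.0 [ 0.423 -0.115  0.175]
9.7 [-0.09  0.57  1.69 -0.18  1.65 -1.78] 0.0 [ 0.423 -0.115  0.095]
-5 [-0.16  0.49  1.64 -0.05  1.8  -1.64] 0.0 [ 0.422 -0.092  0.175]
-5 [-0.16  0.58  1.66 -0.05  1.68 -1.63] 0.0 [ 0.422 -0.092  0.095]
-30 [-0.28  0.48  1.65  0.17  1.78 -1.36] 0.0 [ 0.434 -0.054  0.175]
-30 [-0.28  0.57  1.68  0.17  1.66 -1.38] 0.0 [ 0.434 -0.054  0.095]
t 38.45 pos [0.5904 0.0451 0.0971] q [ 0.07  0.74  1.35 -0.07  1.82 -1.66] w 0.177 F [-0.1  0.1 -0. ]
  row [-0.069, 0.0, -0.07] [0.001, 0.005, 0.001]
  row [0.076, -0.106, -0.19] [0.184, 0.004, 0.181]
  row [0.133, -0.107, -0.133] [0.184, 0.004, 0.181]
```

Emit:
jog_arm:
  rows:
    - [0.004,0,0.004,0,0,0,5]
    - [0.004,0,0.004,0,0,0,5]
    - [0.004,0,0.004,0,0,0,5]
    - [-0.03,0,-0.03,0,0,0,5]
    - [-0.069,0,-0.07,0,0,0,5]
    - [-0.069,0,-0.07,0,0,0,5]
    - [0.076,-0.106,-0.19,0.184,0,0.181,5]
    - [0.076,-0.106,-0.19,0.184,0,0.181,5]
    - [0.076,-0.106,-0.19,0.184,0,0.181,5]
    - [0.076,-0.106,-0.19,0.184,0,0.181,5]
    - [0.076,-0.106,-0.19,0.184,0,0.181,5]
    - [0.076,-0.106,-0.19,0.184,0,0.181,5]
    - [0.076,-0.106,-0.19,0.184,0,0.181,5]
    - [0.076,-0.106,-0.19,0.184,0,0.181,5]

```text
time: 39.85
tool_pos: [0.4238, -0.0906, 0.1762]
tcp_rot: [0.104, 2.345, -0.041]
wrist_force: [0.3, -0.3, -0.5]
width: 0.172
```

```bash
python3 - <<'E'
from br import *
G=json.load(open("G.json"))
plan(tipmove([(.514,-.10,.10),(.514,-.10,.028),(.514,-.10,.020),(.514,-.10,.015)],45,-5,G))
s=monitor.read_state(); p=np.array(G["p"]); r=R.from_rotvec(G["rv"]); rel=r.inv().apply(np.array(G["tip"])-p)
tip=s["tool_pos"]+cur().apply(rel); s2=grab("side","s13"); t=grab("top","t13")
print("tip",tip.round(4),proj("side",tip).round(1))
d=mask(s2,(0,0,0),(180,255,55)); u,v=proj("side",tip)[0].astype(int); sub=d[v-15:v+15,u-15:u+15]
for c in blobs(sub,5): print("dark",c[:,0].min(0)+[u-15,v-15],c[:,0].max(0)+[u-15,v-15])
for i,(c,P) in enumerate(dots(t)):
    if len(P)==3:
        q=bracket(P,z=.032); print(min((np.linalg.norm(q["mid"]-v).round(4),k) for k,v in SIL.items()),round(q["yaw"],1),q["S"].round(3))
E
```

```text
t 39.85 pos [ 0.4238 -0.0906  0.1762] q [-0.2   0.39  1.74 -0.08  1.79 -1.67] w 0.172 F [ 0.3 -0.3 -0.5]
  row [0.009, -0.001, 0.007] [0.001, 0.006, 0.0]
  row [0.06, -0.001, 0.057] [0.001, 0.006, 0.0]
  row [0.066, -0.001, 0.063] [0.001, 0.006, 0.0]
  row [0.069, -0.001, 0.066] [0.001, 0.006, 0.0]
tip [ 0.5158 -0.0988  0.1113] [[316.6 236.9]]
dark [312 233] [318 239]
```

Emit:
jog_arm:
  rows:
    - [0.03,0,0.028,0,0,0,5]
    - [0.05,0,0.047,0,0,0,5]
    - [0.058,0,0.055,0,0,0,5]
    - [0.061,0,0.058,0,0,0,5]
    - [0.063,0,0.06,0,0,0,5]
    - [0.065,0,0.062,0,0,0,5]
    - [0.067,0,0.064,0,0,0,5]
    - [0.067,0,0.064,0,0,0,5]

```text
time: 40.75
tool_pos: [0.4218, -0.0902, 0.086]
tcp_rot: [0.104, 2.348, -0.041]
wrist_force: [-3.6, 1.2, 10.5]
width: 0.175
```

```bash
python3 - <<'E'
from br import *
G=json.load(open("G.json")); s=monitor.read_state(); p=np.array(G["p"]); r=R.from_rotvec(G["rv"]); rel=r.inv().apply(np.array(G["tip"])-p)
print("tip",(s["tool_pos"]+cur().apply(rel)).round(4),s["wrist_force"].round(2),s["torque"].round(2))
s2=grab("side","s14"); cv2.imwrite("pics/c14.png",cv2.resize(s2[215:295,265:365],(500,400),interpolation=cv2.INTER_CUBIC))
E
```

```text
tip [ 0.5136 -0.0983  0.0208] [-3.64  1.16 10.48] [0.15 0.67 0.01]
```

View pics/c14.png

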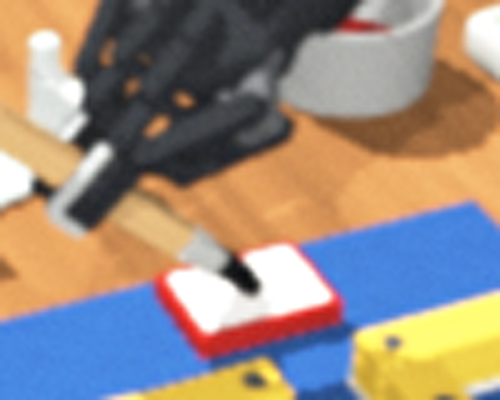

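The bristles stand on the white tag top with about 10 N. I'll lift off and return above the rest, level.

```bash
python3 - <<'E'
from br import *
G=json.load(open("G.json")); r=R.from_rotvec(G["rv"]); p=np.array(G["p"])
W=tipmove([(.514,-.10,.13)],45,-5,G)
plan(W+[(p+[0,0,.10],r)])
E
```

```text
t 40.8 pos [ 0.4219 -0.0902  0.0861] q [-0.2   0.5   1.78 -0.08  1.64 -1.66] w 0.179 F [-3.1  1.4  8.4]
  row [-0.078, -0.001, -0.076] [0.001, 0.003, 0.001]
  row [-0.047, 0.147, -0.006] [-0.244, -0.777, -0.099]
```

Emit:
jog_arm:
  rows:
    - [-0.03,0,-0.03,0,0,0,5]
    - [-0.06,0,-0.06,0,0,0,5]
    - [-0.078,0,-0.076,0,0,0,5]
    - [-0.078,0,-0.076,0,0,0,5]
    - [-0.047,0.147,-0.006,-0.244,-0.777,-0.099,5]
    - [-0.047,0.147,-0.006,-0.244,-0.777,-0.099,5]
    - [-0.047,0.147,-0.006,-0.244,-0.777,-0.099,5]
    - [-0.047,0.147,-0.006,-0.244,-0.777,-0.099,5]
    - [-0.047,0.147,-0.006,-0.244,-0.777,-0.099,5]
    - [-0.047,0.147,-0.006,-0.244,-0.777,-0.099,5]
    - [-0.047,0.147,-0.006,-0.244,-0.777,-0.099,5]
    - [-0.047,0.147,-0.006,-0.244,-0.777,-0.099,5]
    - [-0.047,0.147,-0.006,-0.244,-0.777,-0.099,5]

```text
time: 42.1
tool_pos: [0.4643, 0.0534, 0.1243]
tcp_rot: [-0.13, 1.565, 0.134]
wrist_force: [0.1, 0.5, -0.3]
width: 0.179
```

```bash
python3 - <<'E'
from br import *
G=json.load(open("G.json")); r=R.from_rotvec(G["rv"]); p=np.array(G["p"])
plan([(p+[0,0,.02],r),(p,r)])
s=monitor.read_state(); rel=r.inv().apply(np.array(G["tip"])-p); rt=r.inv().apply(np.array(G["tail"])-p)
tip=s["tool_pos"]+cur().apply(rel); tail=s["tool_pos"]+cur().apply(rt)
s2=grab("side","s15"); o=(tip+tail)/2; print("expect tip,tail crop px",((proj("side",[tip,tail])-[210,150])*5).round())
cv2.imwrite("pics/c15.png",cv2.resize(s2[150:270,210:330],(600,600),interpolation=cv2.INTER_CUBIC))
E
```

```text
t 42.1 pos [0.4643 0.0534 0.1243] q [ 0.06 -0.04  2.15  0.    1.03 -1.68] w 0.179 F [ 0.1  0.5 -0.3]
  row [0.08, -0.0, -0.001] [-0.001, -0.001, -0.0]
  row [0.1, -0.0, -0.001] [-0.001, -0.001, -0.0]
expect tip,tail crop px [[452. 179.]
 [146. 281.]]
```

View pics/c15.png

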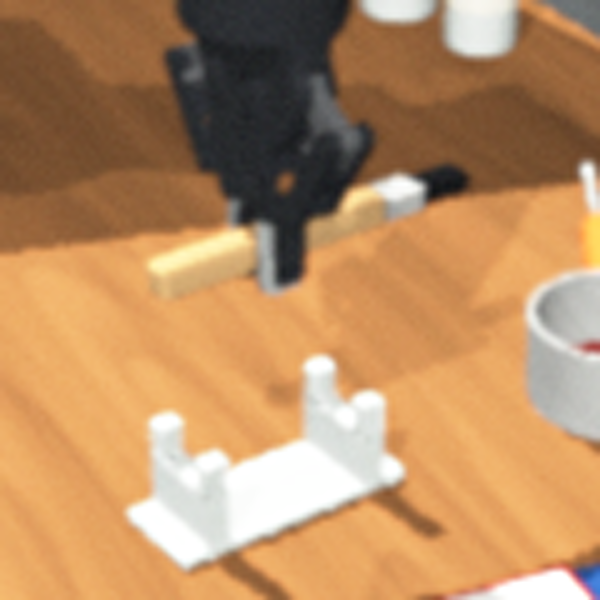

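The brush is level, with the tip at (462,180) and tail at (158,278) against (452,179) and (146,281) expected. That is a few mm of shift at most, so I'll lower and release.

Emit:
jog_arm:
  rows:
    - [0.04,0,0,0,0,0,5]
    - [0.08,0,0,0,0,0,5]
    - [0.092,0,-0.001,0,0,0,5]
    - [0.097,0,-0.001,0,0,0,5]
    - [0.099,0,-0.001,0,0,0,5]
    - [0.099,0,-0.001,0,0,0,5]
    - [0.098,0,-0.001,0,0,0,45]
    - [0.098,0,-0.001,0,0,0,45]
    - [0.098,0,-0.001,0,0,0,45]
    - [0.098,0,-0.001,0,0,0,45]
    - [0.07,0,-0.001,0,0,0,45]
    - [0.03,0,-0.001,0,0,0,45]
    - [-0.02,0,0,0,0,0,45]
    - [-0.06,0.05,0,0,0,0,45]
    - [-0.08,0.3,0,0,0,0,45]
    - [-0.08,0.3,0,0,0,0,45]
    - [-0.08,0.3,0,0,0,0,45]
    - [-0.08,0.3,0,0,0,0,45]
    - [-0.08,0.3,0,0,0,0,45]
    - [-0.08,0.3,0,0,0,0,45]

```text
time: 44.15
tool_pos: [0.4133, 0.3535, 0.2062]
tcp_rot: [-0.13, 1.563, 0.14]
wrist_force: [-0.2, -0.4, -0.2]
width: 0.456
```

```bash
python3 - <<'E'
from br import *
t=grab("top","t16"); s=grab("side","s16")
for i,(c,P) in enumerate(dots(t)):
    print(c.round(),len(P))
    if len(P)==3:
        q=bracket(P,z=.032); print(min((np.linalg.norm(q["mid"]-v).round(4),k) for k,v in SIL.items()),round(q["yaw"],1),q["S"].round(3))
a=cv2.resize(t[130:290,270:490],(480,349),interpolation=cv2.INTER_CUBIC); b=cv2.resize(s[190:290,220:310],(314,349),interpolation=cv2.INTER_CUBIC)
cv2.imwrite("pics/c16.png",np.hstack([a,b]))
E
```

```text
[453. 253.] 3
(np.float64(0.0003), 'nn') -5.0 0.041
[406. 250.] 3
(np.float64(0.002), 'np') -4.1 0.041
[453. 200.] 3
(np.float64(0.0024), 'pn') -5.2 0.041
[407. 196.] 3
(np.float64(0.0005), 'pp') -0.6 0.036
```

View pics/c16.png

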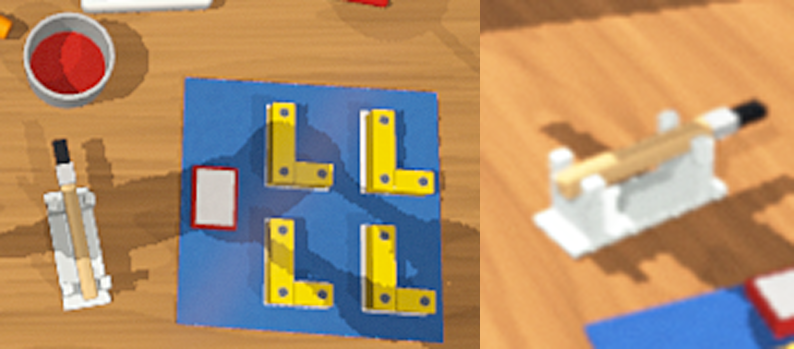

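```bash
python3 -c "
from workcell import finish_job
print(finish_job())"
```

```text
the job is handed in; nothing more can be done
None
```

I laid all four brackets on the silhouettes, dipped the brush, touched it to the tag and put it back in its rest. The job was handed in at about 44 s of the 210 s allowed, and it reports no verdict.

- **Brackets:** Three were laid directly. The mirrored one was stood on its long edge and tipped over, then laid. The first one laid was found knocked about 50 mm aside and was put back.
- **Final bracket check:** All four mid points measured within 2.4 mm of their silhouette centres. Three yaws read -4.1 to -5.2°, against the board's -5°. The fourth, far left, read -0.6° in the last picture because one of its screw heads was misread. A clean reading earlier gave -4.5°, and it looks aligned in the picture.
- **Dip:** The bristle end was worked out to be about 18 mm below the pot rim and held there for a few tenths of a second. That depth comes from the arm pose. It was not seen in a picture, though the tip position above the pot matched the side camera.
- **Tag touch:** The bristles stood on the white top at about 10 N on the wrist, firmer than the light touch I intended, roughly 2 mm from the tag centre.
- **Brush:** The last picture shows it lying lengthwise in both saddles, with the gripper well clear. I saw no disturbed bystander in the pictures, but I did not measure them.

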